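# Load the two-deck furnace carrier

### The job

Load the furnace carrier for a bake-out run: on its lower deck, between the two end walls, stand the low round dish at the end with the pull handle and the square dish beside it at the other end; over them lay the flat shelf plate, threaded over both pins and fully home on the end walls; and in the middle of the shelf stand the tall crucible with its lid properly on. Set each piece down without dropping it and do not tip the dishes, the crucible or the lid. Leave the jar, the beaker and the tongs where they are.

Things in the scene. Friction and masses are not known exactly. Their poses are not given: they have to be found in the camera images.
- carrier: Steel carrier, fixed, at any yaw. Origin: centre of underside; z up, x across, y along, to the pull-handle end. Lower deck 64 x 176 mm, top at z=18. End walls at y=+-75, 14 thick (136 free between), 50 wide (x), flat top z=58; on each a pin (x=0, y=+-75), 8 dia, up to z=78, last 5 mm tapered to 4 dia. Pull handle: flat bow of 6 mm bar, 40 wide, z=15, out to y=+121, at the +y end only.
- mat: Grey heat-proof mat, 280 by 300 mm and 3 mm thick, fixed flat on the bench; the five ceramic pieces start on it. Origin: centre of its underside (its top is at z = 3 mm); x along its 280 mm side, y along the other. The four small pieces stand in two rows along its y, at least 75 mm clear of one another within a row.
- round_dish: Low round white ceramic dish, loose, open on top: 50 mm outside diameter (42 at the foot), 24 mm high, wall 3 mm, about 60 g. Origin: centre of its underside; z up.
- square_dish: Low square white ceramic dish, loose, open on top: 46 x 46 mm, 28 mm high, upright sides, wall 4 mm, about 80 g. Origin: centre of its underside; z up, x and y square to its sides.
- shelf: Flat cream ceramic shelf plate, loose: 54 (x) x 174 (y) x 8 mm thick, about 250 g; two round through holes, 11 mm diameter, at x=0, y=+75 and -75 mm, fit the carrier's pins with 1.5 mm to spare all round; both ends alike. Origin: centre of its underside; z up. Fully home it rests on the end walls' tops and the pins stand 12 mm above it.
- crucible: Tall round white ceramic crucible, loose, open on top: 48 mm high, 40 mm outside diameter from 20 mm above the foot up to the rim (28 mm at the foot), mouth 33 mm inside, about 90 g. Origin: centre of its underside; z up.
- lid: Round white ceramic lid of the tall crucible, loose, about 50 g: boss below 28 mm diameter, z=0 to 4 mm (it stands on this); disc 48 mm diameter, z=4 to 8 mm; upright knob 14 mm diameter, z=8 to 24 mm. Origin: centre of the boss's underside; z up. In place the boss is in the crucible's mouth and the disc rests on the rim.
- jar: Bystander: amber glass jar with a black cap, 52 mm diameter, 75 mm high, standing beyond the work. Origin: centre of its underside.
- beaker: Bystander: steel beaker, 68 mm diameter at the rim, 75 mm high, standing beyond the work. Origin: centre of its underside.
- tongs: Bystander: steel crucible tongs, about 250 mm long, 9 mm high, lying flat beyond the work. Origin: on the bench under the tongs, near their middle; x along them towards the jaws.
There are look-alikes about, which are no part of the job. What is shaped like the crucible but red is not meant.

How it is judged:
At the end, for the whole second after the job is handed in: Round dish on the lower deck's handle half, square dish on the other (10 to 45 mm from mid-deck, 14 mm off centre line); shelf on both pins, home to 2.5 mm; crucible on the shelf within 12 mm across, 20 mm along of its middle; lid seated in its mouth; all level to 0.08 rad, released, at rest (x of round_dish in the frame of carrier between -0.014 and 0.014 m and y of round_dish in the frame of carrier between 0.01 and 0.046 m and z of round_dish in the frame of carrier between 0.014 and 0.022 m and x of square_dish in the frame of carrier between -0.014 and 0.014 m and y of square_dish in the frame of carrier between -0.046 and -0.01 m and z of square_dish in the frame of carrier between 0.014 and 0.022 m and horizontal distance between shelf and carrier below 0.006 m and angle between the y axis of shelf and the y axis of carrier, either way round below 0.06 rad and z of shelf in the frame of carrier between 0.054 and 0.0605 m and x of crucible in the frame of shelf between -0.012 and 0.012 m and y of crucible in the frame of shelf between -0.02 and 0.02 m and z of crucible in the frame of shelf between 0.005 and 0.011 m and horizontal distance between lid and crucible below 0.006 m and z of lid in the frame of crucible between 0.041 and 0.0465 m and angle between each of round_dish, square_dish, shelf, crucible, lid's own z axis and vertical below 0.08 rad and linear speed of each of round_dish, square_dish, shelf, crucible, lid below 0.02 m/s); the robot touches nothing.
It fails at once if a dish, the crucible or its lid is tipped more than about 40 degrees (angle between any of round_dish, square_dish, crucible, lid's own z axis and vertical above 0.7 rad).
It fails at once if a piece is dropped (falls freely, out of the fingers, from more than about 25 mm) ((linear speed of round_dish above 0.7 m/s and contact force between the fingers and round_dish below 0.05 N) or (linear speed of square_dish above 0.7 m/s and contact force between the fingers and square_dish below 0.05 N) or (linear speed of shelf above 0.7 m/s and contact force between the fingers and shelf below 0.05 N) or (linear speed of crucible above 0.7 m/s and contact force between the fingers and crucible below 0.05 N) or (linear speed of lid above 0.7 m/s and contact force between the fingers and lid below 0.05 N)).
It fails at once if the jar, the beaker or the tongs are moved by more than 25 mm (distance of any of jar, beaker, tongs from where it was at the start of the episode above 0.025 m).
It also fails if it takes over 141 s, if anything falls off the work surface, if the arm or the gripper's body presses on something with over 40 N, if the wrist force passes 120 N, or if a joint passes its speed limit or range.

### The arm

A 6-joint arm with a two-finger parallel gripper is mounted at the origin on the work surface. World frame = base frame: x ahead of the robot, y to its left, z up, the work surface at z = 0. Lengths are in m, angles in rad, forces in N, time in s.
With the tool pointing down it reaches from about 0.35 to 0.775 m from the base axis. Payload 7.3 kg.
Tool frame: the origin (TCP) lies at the very end of the fingers, on their centre line; the grasp point (between the pads) lies 19 mm behind it; z points along the fingers, y is the direction in which the jaws open and shut (so a half turn about z gives the same grasp; the last joint's range is limited). The gripper opens to 92 mm and grips with 3 to 60 N. Pads are 19 mm wide; open, the fingers measure 130 mm over their backs; the gripper's body (75 mm by 190 mm) begins 47 mm behind the grasp point.
Start: joints at [-1.288, 0.342, 1.524, -0, 1.275, -0.146], TCP at [0.218, -0.477, 0.227] pointing down, gripper open.
Joint ranges: [-2.53, 2.53], [-0.77, 2.02], [0.04, 2.7], [-1, 4.14], [0.28, 2.66], [-3.11, 3.11]. Speed limits (rad/s): [2.57, 2.57, 3.14, 3.14, 3.14, 3.14].

### API

Orientations are given as [roll, pitch, yaw] about the fixed x, y, z axes, in that order (R = Rz(yaw) Ry(pitch) Rx(roll)).
In Python, from cell import robot gives the robot as it stands. The module is installed in compiled form; this text tells all that it offers.
- The arm moves only by the tool carry_out, never from a script. Its argument "series" is a list of rows, each an object with "jaw": the opening in per cent of the stroke, from 0 (shut) to 100 (fully open); "travel": the shift along the tool's x, y, z in units of 60 mm (1.0 is 60 mm), a list of three; "twist": the turn about the tool's z in units of 6 degrees (1.0 is 6 degrees). A call has 1 to 8 rows; each row shifts and turns the commanded pose from where the row before left it, along the tool's axes as they then stand; what a row does not reach is not made up. A row lasts 1/8 s, in which the tool goes at most 62.5 mm and 10.7 degrees, less where a joint would pass 70% of its speed; a pose out of reach is approached as far as the arm can. A call is refused whole if a number of a shift passes 1 or a number of a turn 1, either way. A call with a gripper value outside its range is refused whole. The fingers move at their own pace and stop on an object; "squeeze" is the grip in N (left out, the last holds). Time passes only in rows, so rows that do not move let the fingers close. It gives the time, the measured TCP pose, the force and the opening at its end, in the units of the state.
- robot.observe(): the state, without advancing time (a new reading comes with each control period).
- robot.read_camera(name): name is "scene" or "top" or "wrist"; returns the picture (480x640x3 uint8, blue, green, red); there is no depth.
- robot.calibration(name): a dict with "intrinsics" (3x3 intrinsics, pixels), "cam_to_world" (4x4, takes a point from camera to world coordinates); the wrist camera has in their place "tool_from_camera" (4x4, takes a point from camera to tool coordinates, whose origin is the TCP and whose axes are the flange's). Camera axes: x right, y up, looking along -z (the intrinsics and any distortion apply to the point x, -y, -z); pixel columns grow to the right and rows downward; lengths in m; the calibration is good to about 2 mm. The wrist camera is an equidistant fisheye: a pixel r from the principal point sees the ray r / f radians off the axis. A picture is of the moment at which its call begins: read the wrist's pose just before it. calibration takes no time and is no camera call.
- robot.hand_in(): hands the job in, once; it reports no verdict.
Trained networks look in the newest picture that a camera, given by its name, has taken for a name from the list of things; names that differ only in an ending like _2 or _b are one class to them, and where a whole thing is asked for, a point or a joint stands for the part that bears it (a point fixed in the world has none). Each returns a list of dicts, best first, with "score" (0 to 1); they miss things now and then, are a little off and sometimes report something else, mostly with a low value. They report only what shows in the picture. A call takes as long as a camera call. They do not tell look-alikes from the thing itself.
- robot.regions_of(camera, query): "pixels" (480x640 bool, what is visible of it) and "xy" ([column, row] in pixels, amid what is visible of it).
The state is a dict: "time": time; "qpos": joint angles; "qvel": joint speeds; "joint_efforts": joint torques, N m; "tool_pos": TCP position; "tool_rot": TCP orientation; "contact_force": force on the tool from outside, world axes, zero at the start; "torque": the same for the moment, N m; "opening": finger opening in m.
Only numpy, scipy, OpenCV 4.12 (cv2) and the standard library are available. Lean on these libraries where they do the work, as an engineer would, in place of code of your own. Each camera call takes 0.05 s, during which the arm holds its last target. There are 200 camera calls.

## Working session

There is one attempt and no reset: what is moved stays moved. The work goes in short steps, Python scripts to look and compute and a tool call to move; the robot and the scene stay as the last step left them, time stands still between calls to the robot, and variables do not carry over. Pictures are saved under pics/ and viewed, about 12 in all and at most 16, crops included, and the job is handed in when it is done.

Besides the shell and the picture viewer there is one more tool, called after "Emit:" as name(argument=value, ...), one argument or row to a line, values as JSON. carry_out: Moves the arm, as the interface text tells. Its arguments: {"type":"object","properties":{"series":{"type":"array"},"squeeze":{"type":"number"}},"required":["series"]}

```bash
mkdir -p pics; ls; python3 - <<'E'
from cell import robot
import cv2,numpy as np
np.set_printoptions(precision=4,suppress=True)
for c in ["scene","top"]:
    im=robot.read_camera(c); cv2.imwrite(f"pics/{c}0.png",im)
    k=robot.calibration(c); print(c,k)
    for n in ["carrier","round_dish","square_dish","shelf","crucible","lid","mat"]:
        for r in robot.regions_of(c,n)[:4]:
            print(n,round(r["score"],2),np.round(r["xy"]),r["pixels"].sum())
print(robot.calibration("wrist"))
print(robot.observe())
E
```

```text
pics
scene {'intrinsics': array([[463.1083,   0.    , 318.8698],
       [  0.    , 463.1083, 239.3745],
       [  0.    ,   0.    ,   1.    ]]), 'cam_to_world': array([[ 0.3143, -0.5949,  0.7398,  1.3266],
       [ 0.9493,  0.1982, -0.244 , -0.329 ],
       [-0.0015,  0.779 ,  0.627 ,  0.6663],
       [ 0.    ,  0.    ,  0.    ,  1.    ]])}
carrier 0.63 [420. 205.] 1579
round_dish 0.79 [291. 239.] 364
square_dish 0.7 [222. 277.] 617
shelf 0.82 [248. 224.] 1069
crucible 0.76 [141. 286.] 541
crucible 0.61 [145. 251.] 444
crucible 0.56 [221. 243.] 421
crucible 0.22 [223. 277.] 629
lid 0.52 [292. 269.] 254
mat 0.89 [248. 256.] 7439
top {'intrinsics': array([[557.7009,   0.    , 327.8905],
       [  0.    , 557.7009, 241.0733],
       [  0.    ,   0.    ,   1.    ]]), 'cam_to_world': array([[ 0.0105,  0.9976, -0.0682,  0.5124],
       [-0.9999,  0.0113,  0.0106, -0.0697],
       [ 0.0113,  0.0681,  0.9976,  1.1485],
       [ 0.    ,  0.    ,  0.    ,  1.    ]])}
carrier 0.77 [191. 272.] 2982
round_dish 0.71 [354. 266.] 493
square_dish 0.81 [433. 236.] 573
square_dish 0.48 [282. 144.] 939

[... 305 characters left out ...]
  0.    ,   0.    ,   1.    ]]), 'tool_from_camera': array([[-0.0001,  0.9653,  0.2613,  0.0698],
       [ 1.    ,  0.0002, -0.0005,  0.0002],
       [-0.0006,  0.2613, -0.9653, -0.1584],
       [ 0.    ,  0.    ,  0.    ,  1.    ]])}
{'time': 0.8, 'qpos': array([-1.288 ,  0.342 ,  1.5241, -0.    ,  1.2754, -0.146 ]), 'qvel': array([-0.0018,  0.0002,  0.0013,  0.0005,  0.0002, -0.0006]), 'joint_efforts': array([ -0.0023, -43.1093, -24.4467,   0.0718,   0.0482,   0.    ]), 'tool_pos': array([ 0.2183, -0.4775,  0.2268]), 'tool_rot': array([3.1415, 0.0001, 0.4288]), 'contact_force': array([ 0.2275,  0.5932, -0.2394]), 'torque': array([-0.0444, -0.0337,  0.0124]), 'opening': 0.09181136119273668}
```

```bash
python3 - <<'E'
import cv2
t=cv2.imread("pics/top0.png"); s=cv2.imread("pics/scene0.png")
cv2.imwrite("pics/t_crop.png",cv2.resize(t[110:410,140:560],None,fx=1.9,fy=1.9,interpolation=cv2.INTER_CUBIC))
cv2.imwrite("pics/s_crop.png",cv2.resize(s[150:350,100:500],None,fx=2,fy=2,interpolation=cv2.INTER_CUBIC))
E
```

```text
(no output)
```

View pics/t_crop.png

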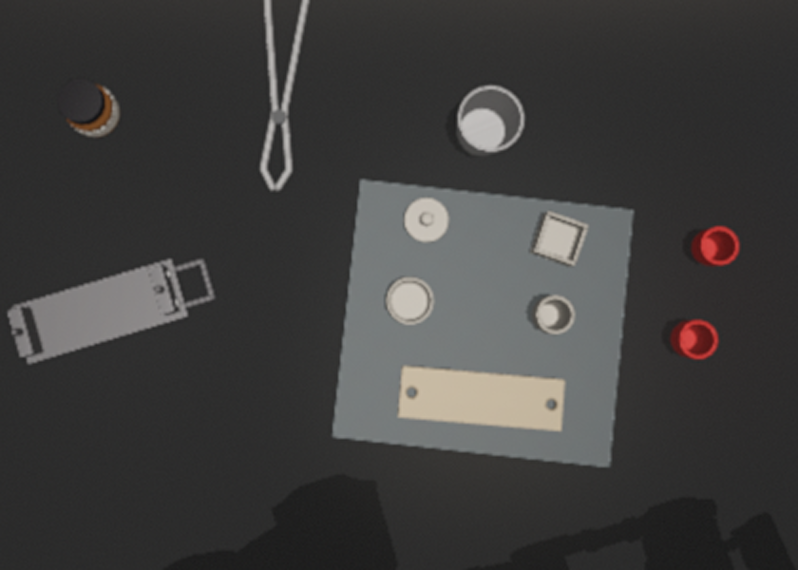

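View pics/s_crop.png

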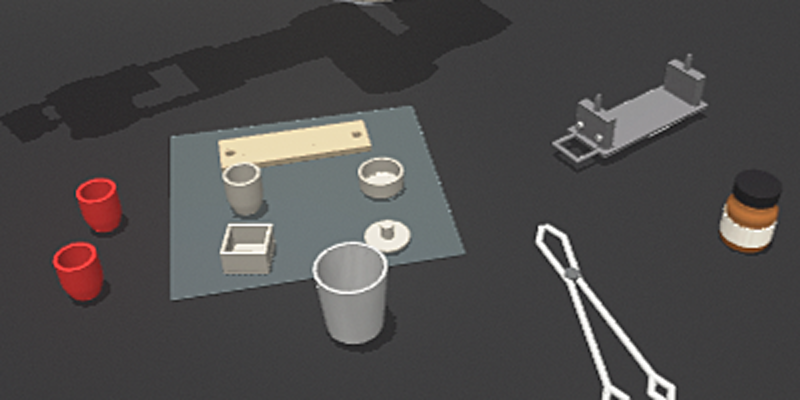

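The crucible-like things in the top picture are at (428,276), white and on the mat, and at (517,242) and (504,288), both red and off the mat. The white one is meant; the enlarged crop confirms this. The lid is at (360,224), the round dish at (354,266), the square dish at (433,236), the shelf at (389,322) and the carrier at (191,272) with its handle to the right.

Next I fit poses to the masks.

```bash
cat > h.py <<'E'
from cell import robot
import cv2, numpy as np
from scipy.spatial.transform import Rotation as Ro
from scipy.optimize import minimize
np.set_printoptions(precision=4,suppress=True)
a=np.linspace(0,2*np.pi,48,endpoint=False)
def cyl(*rz): return np.vstack([np.c_[r*np.cos(a),r*np.sin(a),0*a+z] for r,z in rz])
def box(x0,x1,y0,y1,z0,z1): return np.array([[x,y,z] for x in(x0,x1) for y in(y0,y1) for z in(z0,z1)],float)
M={ # unions of convex parts, mm
"round_dish":[cyl((21,0),(25,24))],"square_dish":[box(-23,23,-23,23,0,28)],
"shelf":[box(-27,27,-87,87,0,8)],"crucible":[cyl((14,0),(20,20),(20,48))],
"lid":[cyl((14,0),(14,4)),cyl((24,4),(24,8)),cyl((7,8),(7,24))],
"carrier":[box(-32,32,-88,88,12,18),box(-25,25,68,82,0,58),box(-25,25,-82,-68,0,58),
  cyl((4,58),(4,73),(2,78))+[0,75,0],cyl((4,58),(4,73),(2,78))-[0,75,0],
  box(-20,-14,88,121,12,18),box(14,20,88,121,12,18),box(-20,20,115,121,12,18)]}
def cam(name,obs=None):
    k=robot.calibration(name)
    if name!="wrist": return k["intrinsics"],k["cam_to_world"],False
    T=np.eye(4);T[:3,:3]=Ro.from_euler("xyz",obs["tool_rot"]).as_matrix();T[:3,3]=obs["tool_pos"]
    return k["intrinsics"],T@k["tool_from_camera"],True
def proj(c,P):
    K,T,fe=c; p=(P-T[:3,3])@T[:3,:3]; p=p*[1,-1,-1]
    if fe:
        r=np.hypot(p[:,0],p[:,1]); th=np.arctan2(r,p[:,2]); q=p[:,:2]*(th/np.maximum(r,1e-9))[:,None]
    else: q=p[:,:2]/p[:,2:]
    return q*[K[0,0],K[1,1]]+K[:2,2]
def ray(c,uv):
    K,T,fe=c; q=(np.asarray(uv,float)-K[:2,2])/[K[0,0],K[1,1]]
    if fe:
        th=np.hypot(*q); d=np.r_[q*np.sin(th)/max(th,1e-9),np.cos(th)]
    else: d=np.r_[q,1]
    return T[:3,3],T[:3,:3]@(d*[1,-1,-1])
def at(c,uv,z):
    o,d=ray(c,uv); return (o+d*(z-o[2])/d[2])[:2]
S=4
def sil(c,parts,x,y,yaw,z):
    m=np.zeros((480*S,640*S),np.uint8); R=Ro.from_euler("z",yaw).as_matrix()
    for p in parts:
        P=(p/1000)@R.T+[x,y,z]
        h=cv2.convexHull(((proj(c,P)+.5)*S).astype(np.float32)).astype(np.int32); cv2.fillConvexPoly(m,h,1)
    return m
def fit(name,views,x0,z,yaw=True):
    """views: list of (cam, mask)"""
    big=[]
    for c,k in views:
        big.append((c,cv2.resize(k.astype(np.uint8),None,fx=S,fy=S,interpolation=cv2.INTER_NEAREST)))
    def cost(v):
        s=0
        for c,k in big:
            m=sil(c,M[name],v[0]/1000,v[1]/1000,v[2]/50 if yaw else 0,z); s-=(m&k).sum()/(m|k).sum()
        return s/len(big)
    v0=np.array([x0[0]*1000,x0[1]*1000,x0[2]*50 if yaw else 0]); d=8 if yaw else 0
    r=minimize(cost,v0,method="Nelder-Mead",options=dict(initial_simplex=np.array([v0,v0+[8,0,0],v0+[0,8,0],v0+[0,0,5]])[:4 if yaw else 4],xatol=.1,fatol=1e-4,maxiter=120))
    return np.r_[r.x[:2]/1000,r.x[2]/50 if yaw else 0],-r.fun
def region(camn,name,near=None):
    rs=robot.regions_of(camn,name)
    if near is not None: rs=[r for r in rs if np.hypot(*(np.array(r["xy"])-near))<40]
    return rs[0] if rs else None
E
cat > m1.py <<'E'
from h import *
px={"carrier":((191,272),(420,205)),"round_dish":((354,266),(291,239)),"square_dish":((433,236),(222,277)),"shelf":((389,322),(248,224)),"crucible":((428,276),(221,243)),"lid":((360,224),(292,269))}
yaw0={"carrier":np.arctan2(-.25,-.97)-0+0,"shelf":0.07,"square_dish":-.25}
yaw0["carrier"]=np.pi+.25
robot.read_camera("top");robot.read_camera("scene")
ct,cs=cam("top"),cam("scene")
for n,(t,s) in px.items():
    a_,b_=region("top",n,t),region("scene",n,s)
    z=.0 if n=="carrier" else .003
    x0=np.r_[at(ct,t,z+.012),yaw0.get(n,0)]
    y=n in yaw0
    out=[]
    for vs in ([(ct,a_)],[(cs,b_)],[(ct,a_),(cs,b_)]):
        if any(q is None for _,q in vs): out.append("none");continue
        out.append(fit(n,[(c,q["pixels"]) for c,q in vs],x0,z,y))
    print(n,x0,*out,sep="\n   ")
E
python3 m1.py
```

```text
carrier
   [0.5241 0.1954 3.3916]
   (array([0.5209, 0.192 , 3.4413]), np.float64(0.9293548648211106))
   (array([0.5212, 0.1929, 3.4477]), np.float64(0.9168526007530331))
   (array([0.5209, 0.1925, 3.446 ]), np.float64(0.9216545405569807))
round_dish
   [ 0.5398 -0.1353  0.    ]
   (array([ 0.535 , -0.1366,  0.    ]), np.float64(0.9570853259501636))
   (array([ 0.5368, -0.1384,  0.    ]), np.float64(0.9401473296500921))
   (array([ 0.5355, -0.137 ,  0.    ]), np.float64(0.9285932494128404))
square_dish
   [ 0.6027 -0.2964 -0.25  ]
   (array([ 0.6031, -0.296 , -0.3189]), np.float64(0.8999484801648635))
   (array([ 0.606 , -0.2971, -0.3028]), np.float64(0.9442009932807479))
   (array([ 0.6037, -0.2966, -0.3007]), np.float64(0.9105935113169763))
shelf
   [ 0.4275 -0.2069  0.07  ]
   (array([ 0.4324, -0.215 , -0.0749]), np.float64(0.9562199111631248))
   (array([ 0.434 , -0.2148, -0.0675]), np.float64(0.9064175218257007))
   (array([ 0.4327, -0.2149, -0.0817]), np.float64(0.9294706240684665))
crucible
   [ 0.5211 -0.286   0.    ]
   (array([ 0.5219, -0.2875,  0.    ]), np.float64(0.9573376102646352))
   (array([ 0.524 , -0.2864,  0.    ]), np.float64(0.9037109924093337))
   (array([ 0.5222, -0.287 ,  0.    ]), np.float64(0.9265687320391183))
lid
   [ 0.6256 -0.147   0.    ]
   (array([ 0.6227, -0.1554,  0.    ]), np.float64(0.951300498063088))
   (array([ 0.6241, -0.155 ,  0.    ]), np.float64(0.921099116781158))
   (array([ 0.6234, -0.1549,  0.    ]), np.float64(0.9296526288082784))
```

```bash
cat > plan.py <<'E'
"""usage: plan.py x y z yaw -> units: twist first, then travel in the frame after the twist"""
import sys; from h import *
x,y,z,yaw=map(float,sys.argv[1:5]); o=robot.observe(); p,rpy=o["tool_pos"],o["tool_rot"]
dy=(yaw-rpy[2]+np.pi)%(2*np.pi)-np.pi
R=Ro.from_euler("xyz",[np.pi,0,yaw]).as_matrix()
d=R.T@(np.array([x,y,z])-p)/.06
print("pose",p,rpy,"t",round(o["time"],2),"open",round(o["opening"],4),"F",o["contact_force"])
print("twist",round(-np.degrees(dy)/6,2),"travel",d)
E
cat > frame.py <<'E'
"""carrier x y (mm) -> world"""
import sys; from h import *
C=[0.5210,0.1924,3.445]
E
python3 plan.py .5355 -.1372 .10 1.874
```

```text
pose [ 0.2183 -0.4775  0.2268] [3.1414 0.     0.4288] t 1.5 open 0.092 F [-0.1832 -0.8461 -0.095 ]
twist -13.8 travel [3.8343 6.7388 2.1127]
```

Emit:
carry_out(
  series=[
    {"jaw": 70,"travel": [0,0,0],"twist": -0.9},
    {"jaw": 70,"travel": [0,0,0],"twist": -1},
    {"jaw": 70,"travel": [0,0,0],"twist": -1},
    {"jaw": 70,"travel": [0,0,0],"twist": -1},
    {"jaw": 70,"travel": [0,0,0],"twist": -1},
    {"jaw": 70,"travel": [0,0,0],"twist": -1},
    {"jaw": 70,"travel": [0,0,0],"twist": -1},
  ],
  squeeze=25,
)

```text
time: 2.38
tool_pos: [0.2183, -0.4775, 0.2267]
tool_rot: [3.142, 0.0, 1.155]
contact_force: [-0.5, 0.2, -0.0]
opening: 0.0644
```

Emit:
carry_out(
  series=[
    {"jaw": 70,"travel": [0,0,0],"twist": -0.9},
    {"jaw": 70,"travel": [0,0,0],"twist": -1},
    {"jaw": 70,"travel": [0,0,0],"twist": -1},
    {"jaw": 70,"travel": [0,0,0],"twist": -1},
    {"jaw": 70,"travel": [0,0,0],"twist": -1},
    {"jaw": 70,"travel": [0,0,0],"twist": -1},
    {"jaw": 70,"travel": [0,0,0],"twist": -1},
  ],
)

```text
time: 3.25
tool_pos: [0.2183, -0.4775, 0.2268]
tool_rot: [-3.142, 0.0, 1.877]
contact_force: [-0.0, -0.7, -0.6]
opening: 0.0641
```

Emit:
carry_out(
  series=[
    {"jaw": 70,"travel": [0.2,0.35,0],"twist": 0},
    {"jaw": 70,"travel": [0.4,0.7,0],"twist": 0},
    {"jaw": 70,"travel": [0.4,0.7,0],"twist": 0},
    {"jaw": 70,"travel": [0.4,0.7,0],"twist": 0},
    {"jaw": 70,"travel": [0.4,0.7,0.2],"twist": 0},
    {"jaw": 70,"travel": [0.4,0.7,0.2],"twist": 0},
    {"jaw": 70,"travel": [0.4,0.7,0.2],"twist": 0},
    {"jaw": 70,"travel": [0.4,0.7,0.2],"twist": 0},
  ],
)

```text
time: 4.25
tool_pos: [0.4663, -0.2105, 0.1785]
tool_rot: [3.141, 0.001, 1.874]
contact_force: [1.4, -0.0, 0.7]
opening: 0.0646
```

Emit:
carry_out(
  series=[
    {"jaw": 70,"travel": [0.4,0.7,0.2],"twist": 0},
    {"jaw": 70,"travel": [0.3,0.6,0.3],"twist": 0},
    {"jaw": 70,"travel": [0.1,0.15,0.2],"twist": 0},
    {"jaw": 70,"travel": [0,0,0],"twist": 0},
    {"jaw": 70,"travel": [0,0,0],"twist": 0},
  ],
)

```text
time: 4.88
tool_pos: [0.5335, -0.1409, 0.1373]
tool_rot: [3.141, 0.001, 1.873]
contact_force: [0.1, -0.5, 0.3]
opening: 0.0646
```

```bash
python3 plan.py .5355 -.1372 .10 1.874; python3 - <<'E'
from h import *
o=robot.observe(); im=robot.read_camera("wrist"); cv2.imwrite("pics/w1.png",im); c=cam("wrist",o)
for n,x,y in [("round_dish",.5355,-.1372),("lid",.6234,-.155),("crucible",.5222,-.287),("square_dish",.604,-.2967),("shelf",.4327,-.2149)]:
    e=proj(c,np.array([[x,y,.02]]))[0]; r=region("wrist",n,e)
    if r is None: print(n,"none",e); continue
    print(n,r["score"],r["xy"],e,fit(n,[(c,r["pixels"])],[x,y,{"square_dish":-.30,"shelf":-.08}.get(n,0)],.003,n in("square_dish","shelf")))
E
```

```text
pose [ 0.5335 -0.1409  0.1373] [3.1414 0.0007 1.8729] t 4.88 open 0.0646 F [ 0.149  -0.5469  0.2988]
twist -0.01 travel [0.049  0.0499 0.6209]
round_dish 0.68 [323.5, 228.5] [322.3877 229.0843] (array([ 0.5351, -0.1364,  0.    ]), np.float64(0.9520893758728113))
lid 0.92 [416.3, 265.5] [418.3211 280.6603] (array([ 0.6233, -0.1554,  0.    ]), np.float64(0.5701772844442107))
crucible none [258.8891 377.8395]
square_dish none [340.3921 406.135 ]
shelf none [177.2285 280.2231]
```

Emit:
carry_out(
  series=[
    {"jaw": 70,"travel": [0.05,0.05,0.5],"twist": 0},
    {"jaw": 70,"travel": [0,0,0.6],"twist": 0},
    {"jaw": 70,"travel": [0,0,0.5],"twist": 0},
    {"jaw": 70,"travel": [0,0,0.35],"twist": 0},
    {"jaw": 70,"travel": [0,0,0.15],"twist": 0},
    {"jaw": 70,"travel": [0,0,0],"twist": 0},
    {"jaw": 40,"travel": [0,0,0],"twist": 0},
    {"jaw": 40,"travel": [0,0,0],"twist": 0},
  ],
)

```text
time: 6.18
tool_pos: [0.5364, -0.1364, 0.0117]
tool_rot: [3.14, 0.001, 1.874]
contact_force: [0.2, 0.1, 3.3]
opening: 0.0487
```

Emit:
carry_out(
  series=[
    {"jaw": 40,"travel": [0,0,0],"twist": 0},
    {"jaw": 40,"travel": [0,0,0],"twist": 0},
    {"jaw": 40,"travel": [0,0,-0.1],"twist": 0},
    {"jaw": 40,"travel": [0,0,-0.3],"twist": 0},
    {"jaw": 40,"travel": [0,0,-0.6],"twist": 0},
    {"jaw": 40,"travel": [0,0,-0.6],"twist": 0},
    {"jaw": 40,"travel": [0,0,-0.4],"twist": 0},
    {"jaw": 40,"travel": [0,0,0],"twist": 0},
  ],
)

```text
time: 7.18
tool_pos: [0.5369, -0.1365, 0.1325]
tool_rot: [3.138, 0.003, 1.874]
contact_force: [0.1, -0.6, -1.4]
opening: 0.0491
```

```bash
python3 - <<'E'
from h import *
C=np.array([0.5210,0.1924]);R=Ro.from_euler("z",3.445).as_matrix()[:2,:2]
for n,p in [("round",[0,29]),("square",[0,-28])]: print(n,C+R@np.array(p)/1000)
o=robot.observe(); im=robot.read_camera("wrist"); cv2.imwrite("pics/w2.png",im)
E
python3 plan.py .5297 .1647 .125 1.874
```

```text
round [0.5297 0.1647]
square [0.5126 0.2191]
pose [ 0.536  -0.1361  0.1309] [3.1408 0.0007 1.8739] t 7.22 open 0.049 F [ 0.3979  0.3322 -0.3223]
twist -0.0 travel [4.816  1.3975 0.0989]
```

View pics/w2.png

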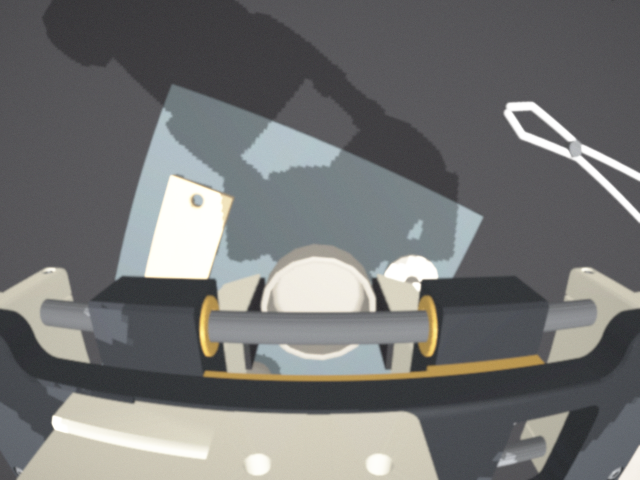

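The round dish is held upright between the jaws, around (320,310). Now I move it over the carrier.

Emit:
carry_out(
  series=[
    {"jaw": 40,"travel": [0.3,0.1,0],"twist": 0},
    {"jaw": 40,"travel": [0.6,0.18,0],"twist": 0},
    {"jaw": 40,"travel": [0.7,0.2,0],"twist": 0},
    {"jaw": 40,"travel": [0.7,0.2,0],"twist": 0},
    {"jaw": 40,"travel": [0.7,0.2,0],"twist": 0},
    {"jaw": 40,"travel": [0.7,0.2,0],"twist": 0},
    {"jaw": 40,"travel": [0.6,0.18,0],"twist": 0},
    {"jaw": 40,"travel": [0.3,0.1,0],"twist": 0},
  ],
)

```text
time: 8.22
tool_pos: [0.53, 0.1542, 0.1294]
tool_rot: [-3.139, -0.001, 1.876]
contact_force: [-0.7, -0.5, -0.1]
opening: 0.0488
```

Emit:
carry_out(
  series=[
    {"jaw": 40,"travel": [0.2,0.03,0],"twist": 0},
    {"jaw": 40,"travel": [0,0,0],"twist": 0},
    {"jaw": 40,"travel": [0,0,0],"twist": 0},
  ],
)

```text
time: 8.6
tool_pos: [0.5296, 0.1627, 0.1306]
tool_rot: [-3.141, 0.0, 1.873]
contact_force: [0.2, 0.6, 0.7]
opening: 0.0493
```

```bash
python3 plan.py .5297 .1647 .0285 1.874;python3 - <<'E'
from h import *
o=robot.observe(); im=robot.read_camera("wrist"); cv2.imwrite("pics/w3.png",im)
c=cam("wrist",o)
for n in ["carrier","round_dish"]:
    for r in robot.regions_of("wrist",n): print(n,r["score"],r["xy"],r["pixels"].sum())
R=Ro.from_euler("z",3.445).as_matrix()
for p in [[0,75,78],[0,-75,78],[25,68,58],[-25,68,58],[32,0,18],[-32,0,18]]:
    q=proj(c,(R@(np.array(p)/1000)+[.521,.1924,0])[None])[0]; print(p,q); cv2.circle(im,tuple(int(v) for v in q),2,(0,0,255),-1)
cv2.imwrite("pics/w3o.png",im)
E
```

```text
pose [0.5296 0.1627 0.1306] [-3.1413  0.0003  1.8729] t 8.6 open 0.0493 F [0.1545 0.5787 0.7275]
twist -0.01 travel [0.0314 0.0118 1.7013]
carrier 0.97 [319.7, 160.5] 15210
round_dish 0.77 [320.2, 284.7] 7039
[0, 75, 78] [319.8479 324.6971]
[0, -75, 78] [319.738   77.8153]
[25, 68, 58] [283.1496 301.6674]
[-25, 68, 58] [356.2424 301.5277]
[32, 0, 18] [276.0714 193.9413]
[-32, 0, 18] [362.7739 193.8435]
```

View pics/w3o.png

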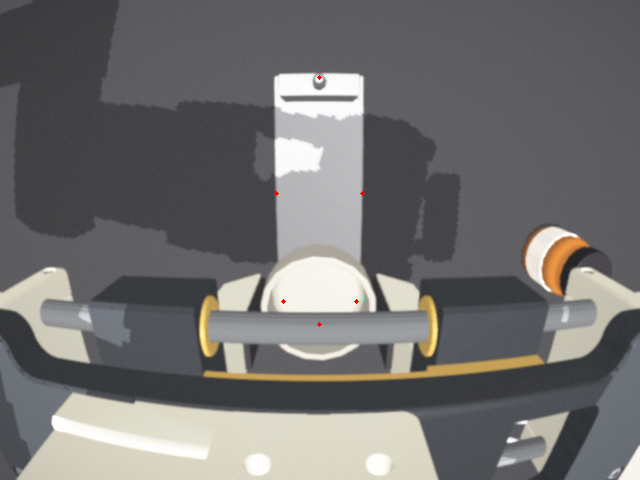

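The overlay agrees with the carrier: the deck edges, and the far pin at (320,78), lie on the predicted points. Lowering now.

Emit:
carry_out(
  series=[
    {"jaw": 40,"travel": [0.03,0.01,0.3],"twist": 0},
    {"jaw": 40,"travel": [0,0,0.4],"twist": 0},
    {"jaw": 40,"travel": [0,0,0.4],"twist": 0},
    {"jaw": 40,"travel": [0,0,0.3],"twist": 0},
    {"jaw": 40,"travel": [0,0,0.2],"twist": 0},
    {"jaw": 40,"travel": [0,0,0.08],"twist": 0},
    {"jaw": 40,"travel": [0,0,0.02],"twist": 0},
    {"jaw": 40,"travel": [0,0,0],"twist": 0},
  ],
)

```text
time: 9.75
tool_pos: [0.5299, 0.1656, 0.0292]
tool_rot: [3.141, 0.0, 1.874]
contact_force: [0.8, -0.1, -1.0]
opening: 0.049
```

Emit:
carry_out(
  series=[
    {"jaw": 40,"travel": [0,0,0.02],"twist": 0},
    {"jaw": 40,"travel": [0,0,0],"twist": 0},
  ],
)

```text
time: 10.0
tool_pos: [0.5297, 0.1656, 0.0277]
tool_rot: [3.141, 0.0, 1.874]
contact_force: [-0.0, -0.8, -1.2]
opening: 0.0486
```

Emit:
carry_out(
  series=[
    {"jaw": 40,"travel": [0,0,0.02],"twist": 0},
    {"jaw": 40,"travel": [0,0,0.01],"twist": 0},
    {"jaw": 40,"travel": [0,0,0],"twist": 0},
  ],
)

```text
time: 10.38
tool_pos: [0.5297, 0.1656, 0.0266]
tool_rot: [3.141, 0.0, 1.874]
contact_force: [-2.5, -1.0, 7.6]
opening: 0.0485
```

Emit:
carry_out(
  series=[
    {"jaw": 65,"travel": [0,0,0],"twist": 0},
    {"jaw": 65,"travel": [0,0,0],"twist": 0},
    {"jaw": 65,"travel": [0,0,0],"twist": 0},
    {"jaw": 65,"travel": [0,0,-0.2],"twist": 0},
    {"jaw": 65,"travel": [0,0,-0.5],"twist": 0},
    {"jaw": 65,"travel": [0,0,-0.5],"twist": 0.9},
    {"jaw": 65,"travel": [0,0,-0.5],"twist": 1},
    {"jaw": 65,"travel": [0,0,0],"twist": 1},
  ],
)

```text
time: 11.38
tool_pos: [0.5312, 0.1659, 0.1312]
tool_rot: [3.136, -0.001, 1.567]
contact_force: [-0.3, -0.1, 0.7]
opening: 0.0598
```

Emit:
carry_out(
  series=[
    {"jaw": 65,"travel": [0,0,0],"twist": 1},
    {"jaw": 65,"travel": [0,0,0],"twist": 1},
    {"jaw": 65,"travel": [0,0,0],"twist": 0.9},
    {"jaw": 65,"travel": [0,0,0],"twist": 0},
  ],
)

```text
time: 11.88
tool_pos: [0.5297, 0.1655, 0.1284]
tool_rot: [3.141, -0.0, 1.267]
contact_force: [0.1, -0.1, -0.0]
opening: 0.0598
```

```bash
python3 plan.py .604 -.2967 .13 1.27
```

```text
pose [0.5297 0.1655 0.1284] [ 3.1409 -0.0003  1.2674] t 11.88 open 0.0598 F [ 0.0846 -0.0911 -0.0452]
twist -0.03 travel [-6.9912  3.4657 -0.0267]
```

Emit:
carry_out(
  series=[
    {"jaw": 65,"travel": [-0.4,0.2,0],"twist": 0},
    {"jaw": 65,"travel": [-0.8,0.4,0],"twist": 0},
    {"jaw": 65,"travel": [-0.8,0.4,0],"twist": 0},
    {"jaw": 65,"travel": [-0.8,0.4,0],"twist": 0},
    {"jaw": 65,"travel": [-0.8,0.4,0],"twist": 0},
    {"jaw": 65,"travel": [-0.8,0.4,0],"twist": 0},
    {"jaw": 65,"travel": [-0.8,0.4,0],"twist": 0},
    {"jaw": 65,"travel": [-0.8,0.4,0],"twist": 0},
  ],
)

```text
time: 12.88
tool_pos: [0.5936, -0.2336, 0.1282]
tool_rot: [3.141, 0.0, 1.269]
contact_force: [0.8, -0.3, -0.6]
opening: 0.0593
```

Emit:
carry_out(
  series=[
    {"jaw": 65,"travel": [-0.7,0.35,0],"twist": 0},
    {"jaw": 65,"travel": [-0.3,0.1,0],"twist": 0},
    {"jaw": 65,"travel": [0,0,0],"twist": 0},
    {"jaw": 65,"travel": [0,0,0],"twist": 0},
  ],
)

```text
time: 13.38
tool_pos: [0.6012, -0.2955, 0.1278]
tool_rot: [-3.141, -0.001, 1.268]
contact_force: [0.5, 0.8, -0.0]
opening: 0.0596
```

```bash
cat > wfit.py <<'E'
import sys; from h import *
# name x y yaw z usey
n=sys.argv[1];x,y,yaw,z=map(float,sys.argv[2:6])
o=robot.observe(); im=robot.read_camera("wrist"); c=cam("wrist",o); cv2.imwrite("pics/w_%s_%.1f.png"%(n,o["time"]),im)
e=proj(c,np.array([[x,y,z+.015]]))[0]
r=region("wrist",n,e)
print("exp",e,None if r is None else (r["score"],r["xy"],r["pixels"].sum()))
if r is not None: print(fit(n,[(c,r["pixels"])],[x,y,yaw],z,n in("square_dish","shelf","carrier")))
E
python3 wfit.py square_dish .604 -.2967 -.301 .003; python3 plan.py .604 -.2967 .012 1.27
```

```text
exp [322.3166 235.716 ] (0.74, [323.3, 237.0], np.int64(4344))
(array([ 0.6032, -0.2973, -0.3285]), np.float64(0.969218881708345))
pose [ 0.6014 -0.2954  0.128 ] [-3.1414 -0.0003  1.2687] t 13.47 open 0.0598 F [-0.4628 -0.1972  0.3226]
twist -0.01 travel [-0.0082  0.0473  1.9334]
```

Emit:
carry_out(
  series=[
    {"jaw": 65,"travel": [0.02,0.04,0.4],"twist": 0.15},
    {"jaw": 65,"travel": [0,0,0.5],"twist": 0},
    {"jaw": 65,"travel": [0,0,0.5],"twist": 0},
    {"jaw": 65,"travel": [0,0,0.35],"twist": 0},
    {"jaw": 65,"travel": [0,0,0.18],"twist": 0},
    {"jaw": 65,"travel": [0,0,0],"twist": 0},
    {"jaw": 35,"travel": [0,0,0],"twist": 0},
    {"jaw": 35,"travel": [0,0,0],"twist": 0},
  ],
)

```text
time: 14.48
tool_pos: [0.6045, -0.297, 0.0131]
tool_rot: [3.14, 0.0, 1.251]
contact_force: [-0.2, 0.7, 1.8]
opening: 0.0456
```

Emit:
carry_out(
  series=[
    {"jaw": 35,"travel": [0,0,0],"twist": 0},
    {"jaw": 35,"travel": [0,0,0],"twist": 0},
    {"jaw": 35,"travel": [0,0,-0.1],"twist": 0},
    {"jaw": 35,"travel": [0,0,-0.3],"twist": 0},
    {"jaw": 35,"travel": [0,0,-0.6],"twist": 0},
    {"jaw": 35,"travel": [0,0,-0.6],"twist": 0},
    {"jaw": 35,"travel": [0,0,-0.4],"twist": 0},
    {"jaw": 35,"travel": [0,0,0],"twist": 0},
  ],
)

```text
time: 15.48
tool_pos: [0.605, -0.2975, 0.1352]
tool_rot: [3.136, 0.001, 1.251]
contact_force: [1.6, 0.2, -1.6]
opening: 0.0458
```

```bash
python3 plan.py .5126 .2191 .13 1.874
```

```text
pose [ 0.605  -0.2975  0.1352] [3.1361 0.0015 1.2508] t 15.47 open 0.0458 F [ 1.5835  0.249  -1.6296]
twist -5.95 travel [8.6774 1.1009 0.0868]
```

Emit:
carry_out(
  series=[
    {"jaw": 35,"travel": [0,0,0],"twist": -0.95},
    {"jaw": 35,"travel": [0,0,0],"twist": -1},
    {"jaw": 35,"travel": [0,0,0],"twist": -1},
    {"jaw": 35,"travel": [0,0,0],"twist": -1},
    {"jaw": 35,"travel": [0,0,0],"twist": -1},
    {"jaw": 35,"travel": [0,0,0],"twist": -1},
    {"jaw": 35,"travel": [0.3,0,0],"twist": 0},
    {"jaw": 35,"travel": [0.6,0.1,0],"twist": 0},
  ],
)

```text
time: 16.48
tool_pos: [0.5925, -0.2437, 0.1303]
tool_rot: [-3.14, -0.001, 1.872]
contact_force: [0.2, -0.2, -0.0]
opening: 0.0456
```

Emit:
carry_out(
  series=[
    {"jaw": 35,"travel": [0.8,0.1,0],"twist": 0},
    {"jaw": 35,"travel": [0.8,0.1,0],"twist": 0},
    {"jaw": 35,"travel": [0.8,0.1,0],"twist": 0},
    {"jaw": 35,"travel": [0.8,0.1,0],"twist": 0},
    {"jaw": 35,"travel": [0.8,0.1,0],"twist": 0},
    {"jaw": 35,"travel": [0.8,0.1,0],"twist": 0},
    {"jaw": 35,"travel": [0.8,0.1,0],"twist": 0},
    {"jaw": 35,"travel": [0.8,0.1,0],"twist": 0},
  ],
)

```text
time: 17.48
tool_pos: [0.5235, 0.1388, 0.1309]
tool_rot: [-3.14, -0.0, 1.874]
contact_force: [0.1, 1.0, -1.3]
opening: 0.0458
```

Emit:
carry_out(
  series=[
    {"jaw": 35,"travel": [0.7,0.1,0],"twist": 0},
    {"jaw": 35,"travel": [0.5,0.05,0],"twist": 0},
    {"jaw": 35,"travel": [0.15,0.05,0],"twist": 0},
    {"jaw": 35,"travel": [0,0,0],"twist": 0},
    {"jaw": 35,"travel": [0,0,0],"twist": 0},
  ],
)

```text
time: 18.1
tool_pos: [0.5121, 0.2172, 0.1316]
tool_rot: [-3.141, 0.0, 1.873]
contact_force: [-0.3, 0.5, -0.9]
opening: 0.0457
```

```bash
python3 plan.py .5126 .2191 .03 1.874; python3 - <<'E'
from h import *
im=robot.read_camera("wrist"); cv2.imwrite("pics/w4.png",im)
E
```

```text
pose [0.5121 0.2172 0.1316] [-3.141   0.0004  1.8729] t 18.1 open 0.0457 F [-0.2599  0.5461 -0.9366]
twist -0.01 travel [0.0283 0.0172 1.693 ]
```

View pics/w4.png

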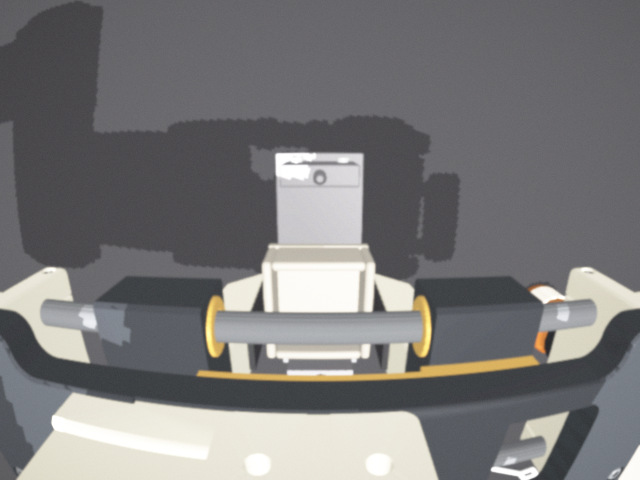

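The square dish is held upright and squared to the deck, with the far pin at (320,177). Lowering now.

Emit:
carry_out(
  series=[
    {"jaw": 35,"travel": [0.02,0.01,0.3],"twist": 0},
    {"jaw": 35,"travel": [0,0,0.4],"twist": 0},
    {"jaw": 35,"travel": [0,0,0.4],"twist": 0},
    {"jaw": 35,"travel": [0,0,0.3],"twist": 0},
    {"jaw": 35,"travel": [0,0,0.2],"twist": 0},
    {"jaw": 35,"travel": [0,0,0.08],"twist": 0},
    {"jaw": 35,"travel": [0,0,0.02],"twist": 0},
    {"jaw": 35,"travel": [0,0,0],"twist": 0},
  ],
)

```text
time: 19.15
tool_pos: [0.5125, 0.2197, 0.0304]
tool_rot: [3.141, 0.0, 1.874]
contact_force: [1.0, -0.6, -0.8]
opening: 0.046
```

Emit:
carry_out(
  series=[
    {"jaw": 35,"travel": [0,0,0.02],"twist": 0},
    {"jaw": 35,"travel": [0,0,0],"twist": 0},
  ],
)

```text
time: 19.4
tool_pos: [0.5122, 0.2197, 0.0289]
tool_rot: [3.141, 0.0, 1.874]
contact_force: [1.0, 0.5, -0.8]
opening: 0.0462
```

Emit:
carry_out(
  series=[
    {"jaw": 35,"travel": [0,0,0.02],"twist": 0},
    {"jaw": 35,"travel": [0,0,0],"twist": 0},
  ],
)

```text
time: 19.65
tool_pos: [0.5123, 0.2197, 0.0281]
tool_rot: [3.141, 0.0, 1.874]
contact_force: [-2.7, -1.0, 3.6]
opening: 0.0459
```

Emit:
carry_out(
  series=[
    {"jaw": 62,"travel": [0,0,0],"twist": 0},
    {"jaw": 62,"travel": [0,0,0],"twist": 0},
    {"jaw": 62,"travel": [0,0,0],"twist": 0},
    {"jaw": 62,"travel": [0,0,-0.2],"twist": 0},
    {"jaw": 62,"travel": [0,0,-0.6],"twist": 0},
    {"jaw": 62,"travel": [0,0,-0.7],"twist": 0},
    {"jaw": 75,"travel": [-0.4,0,-0.8],"twist": 0},
    {"jaw": 75,"travel": [-0.8,0,-0.5],"twist": 0},
  ],
)

```text
time: 20.65
tool_pos: [0.5342, 0.1515, 0.199]
tool_rot: [3.137, 0.0, 1.877]
contact_force: [0.3, 0.2, -0.1]
opening: 0.068
```

Emit:
carry_out(
  series=[
    {"jaw": 75,"travel": [-0.8,0,0],"twist": 0},
    {"jaw": 75,"travel": [-0.5,0,0],"twist": 0},
    {"jaw": 75,"travel": [0,0,0],"twist": 0},
    {"jaw": 75,"travel": [0,0,0],"twist": 0},
  ],
)

```text
time: 21.15
tool_pos: [0.5566, 0.0771, 0.1959]
tool_rot: [3.141, -0.0, 1.874]
contact_force: [-0.5, -0.2, 0.5]
opening: 0.0689
```

```bash
python3 plan.py .4327 -.2149 .2 1.489; cat > pins.py <<'E'
from h import *
o=robot.observe(); im=robot.read_camera("wrist"); cv2.imwrite("pics/w5.png",im); c=cam("wrist",o)
R=Ro.from_euler("z",3.445).as_matrix()
big=cv2.resize(im,None,fx=3,fy=3,interpolation=cv2.INTER_CUBIC)
for s in(1,-1):
  for z in (58,78):
    q=proj(c,(R@(np.array([0,75*s,z])/1000)+[.521,.1924,0])[None])[0];print(s,z,q)
    cv2.circle(big,tuple(int(v*3+1) for v in q),2,(0,0,255),-1)
q=proj(c,np.array([[.521,.1924,.05]]))[0]
x,y=int(q[0]*3),int(q[1]*3)
cv2.imwrite("pics/w5c.png",big[max(0,y-300):y+300,max(0,x-300):x+300])
print(max(0,x-300)/3,max(0,y-300)/3)
for n,z in [("round_dish",.018),("square_dish",.018)]:
    for r in robot.regions_of("wrist",n)[:2]: print(n,r["score"],r["xy"],R[:2,:2].T@(at(c,r["xy"],.032)-[.521,.1924]))
E
python3 pins.py
```

```text
pose [0.5566 0.0771 0.1959] [ 3.1414 -0.0004  1.874 ] t 21.15 open 0.0689 F [-0.4797 -0.1789  0.4615]
twist 3.68 travel [-5.0194 -1.661  -0.0692]
1 58 [318.9718 171.0231]
1 78 [319.0614 173.219 ]
-1 58 [318.9061  -8.5284]
-1 78 [318.9865 -18.0913]
218.66666666666666 0.0
round_dish 0.7 [321.4, 114.1] [-0.0022  0.0277]
square_dish 0.93 [318.1, 50.8] [ 0.0006 -0.0287]
```

View pics/w5c.png

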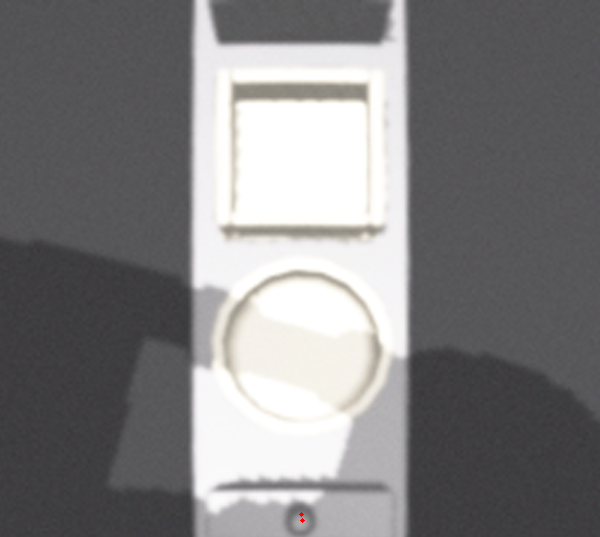

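Both dishes stand inside one another's free space between the walls. The handle pin, at (318.7,173), falls on its predicted point. Next is the shelf.

Emit:
carry_out(
  series=[
    {"jaw": 75,"travel": [0,0,0],"twist": 0.92},
    {"jaw": 75,"travel": [0,0,0],"twist": 0.92},
    {"jaw": 75,"travel": [0,0,0],"twist": 0.92},
    {"jaw": 75,"travel": [0,0,0],"twist": 0.92},
    {"jaw": 75,"travel": [-0.4,-0.12,0],"twist": 0},
    {"jaw": 75,"travel": [-0.75,-0.25,0],"twist": 0},
    {"jaw": 75,"travel": [-0.75,-0.25,0],"twist": 0},
    {"jaw": 75,"travel": [-0.75,-0.25,0],"twist": 0},
  ],
)

```text
time: 22.3
tool_pos: [0.4912, -0.078, 0.1956]
tool_rot: [3.141, 0.0, 1.49]
contact_force: [0.5, -0.4, -0.1]
opening: 0.0691
```

Emit:
carry_out(
  series=[
    {"jaw": 75,"travel": [-0.75,-0.25,0],"twist": 0},
    {"jaw": 75,"travel": [-0.75,-0.25,0],"twist": 0},
    {"jaw": 75,"travel": [-0.6,-0.2,0],"twist": 0},
    {"jaw": 75,"travel": [-0.25,-0.1,0],"twist": 0},
    {"jaw": 75,"travel": [0,0,0],"twist": 0},
    {"jaw": 75,"travel": [0,0,0],"twist": 0},
  ],
)

```text
time: 23.05
tool_pos: [0.4329, -0.2131, 0.1955]
tool_rot: [3.142, -0.0, 1.49]
contact_force: [0.5, 0.6, 0.3]
opening: 0.0691
```

```bash
python3 wfit.py shelf .4327 -.2149 -.08 .003; python3 plan.py .4327 -.2149 .0065 1.489; cat > holes.py <<'E'
from h import *
# holes of the shelf on the mat, from the newest wrist and a top picture
o=robot.observe(); im=robot.read_camera("wrist"); cw=cam("wrist",o)
R=Ro.from_euler("z",-.078).as_matrix()
big=cv2.resize(im,None,fx=2,fy=2,interpolation=cv2.INTER_CUBIC)
for s in(1,-1):
    q=proj(cw,(R@(np.array([0,75*s,8])/1000)+[.4327,-.2149,.003])[None])[0];print(s,q)
    cv2.circle(big,tuple(int(v*2) for v in q),2,(0,0,255),-1)
cv2.imwrite("pics/w6.png",big[0:600,240:1040])
C=cam("wrist",dict(tool_pos=[.5121,.2172,.1316],tool_rot=[-3.141,.0004,1.8729]));R=Ro.from_euler("z",3.445).as_matrix()
for z in(58,78): print(proj(C,(R@(np.array([0,-75,z])/1000)+[.521,.1924,0])[None])[0])
E
python3 holes.py
```

```text
exp [318.1137 218.7547] (0.92, [316.2, 212.7], np.int64(10009))
(array([ 0.4324, -0.2154, -0.0712]), np.float64(0.9542616126205083))
pose [ 0.4329 -0.2131  0.1955] [ 3.1416 -0.0002  1.4903] t 23.15 open 0.069 F [-0.004   0.9131  0.3581]
twist 0.01 travel [-0.0298 -0.0008  3.1502]
1 [317.9104 136.9691]
-1 [318.3065 290.7879]
[320.0898 174.3695]
[320.2883 177.5579]
```

View pics/w6.png

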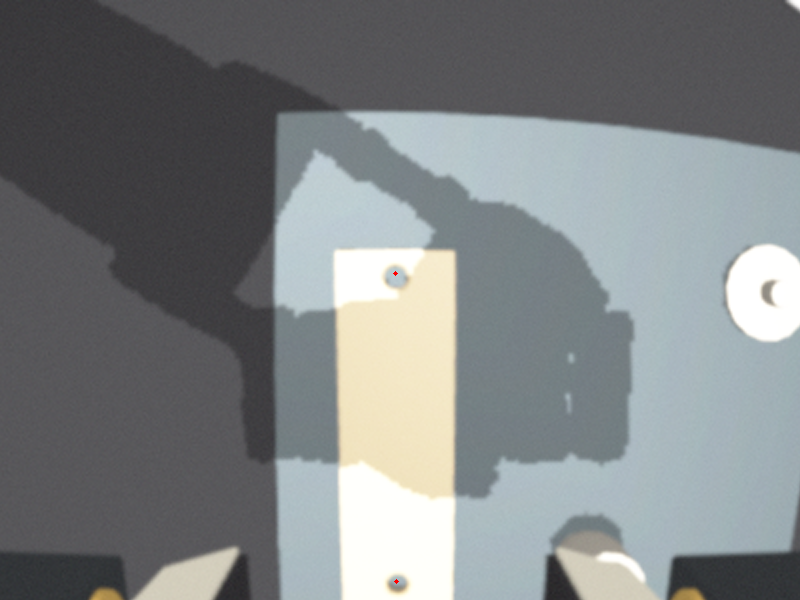

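The holes show at about (318.3,138.5) and (318.5,291.5), 1 px below prediction, so the shelf centre is near (.433,-.2158). I'll grasp there.

Emit:
carry_out(
  series=[
    {"jaw": 75,"travel": [-0.045,0,0.5],"twist": 0},
    {"jaw": 75,"travel": [0,0,0.7],"twist": 0},
    {"jaw": 75,"travel": [0,0,0.7],"twist": 0},
    {"jaw": 75,"travel": [0,0,0.6],"twist": 0},
    {"jaw": 75,"travel": [0,0,0.4],"twist": 0},
    {"jaw": 75,"travel": [0,0,0.2],"twist": 0},
    {"jaw": 75,"travel": [0,0,0],"twist": 0},
    {"jaw": 75,"travel": [0,0,0],"twist": 0},
  ],
  squeeze=40,
)

```text
time: 24.2
tool_pos: [0.4329, -0.2173, 0.0104]
tool_rot: [3.14, 0.001, 1.489]
contact_force: [1.3, -0.4, -0.4]
opening: 0.069
```

```bash
python3 plan.py .433 -.2158 .0062 1.491
```

```text
pose [ 0.4329 -0.2173  0.0104] [3.1401 0.001  1.4889] t 24.2 open 0.069 F [ 1.2891 -0.4487 -0.4169]
twist -0.02 travel [ 0.0247 -0.0002  0.0701]
```

Emit:
carry_out(
  series=[
    {"jaw": 75,"travel": [0.02,0,0.07],"twist": 0},
    {"jaw": 75,"travel": [0,0,0],"twist": 0},
    {"jaw": 50,"travel": [0,0,0],"twist": 0},
    {"jaw": 50,"travel": [0,0,0],"twist": 0},
    {"jaw": 50,"travel": [0,0,0],"twist": 0},
    {"jaw": 50,"travel": [0,0,0],"twist": 0},
    {"jaw": 50,"travel": [0,0,0],"twist": 0},
  ],
)

```text
time: 25.08
tool_pos: [0.4324, -0.2159, 0.0054]
tool_rot: [3.141, 0.0, 1.489]
contact_force: [0.2, 0.7, 2.7]
opening: 0.0532
```

Emit:
carry_out(
  series=[
    {"jaw": 50,"travel": [0,0,-0.05],"twist": 0},
    {"jaw": 50,"travel": [0,0,-0.2],"twist": 0},
    {"jaw": 50,"travel": [0,0,-0.4],"twist": 0},
    {"jaw": 50,"travel": [0,0,-0.6],"twist": 0},
    {"jaw": 50,"travel": [0,0,-0.6],"twist": 0},
    {"jaw": 50,"travel": [0,0,-0.3],"twist": 0},
    {"jaw": 50,"travel": [0,0,0],"twist": 0},
    {"jaw": 50,"travel": [0,0,0],"twist": 0},
  ],
)

```text
time: 26.08
tool_pos: [0.4318, -0.2154, 0.1337]
tool_rot: [-3.14, -0.001, 1.489]
contact_force: [0.1, 0.0, -2.1]
opening: 0.0533
```

```bash
python3 plan.py .521 .1924 .14 1.874; python3 - <<'E'
from h import *
im=robot.read_camera("wrist"); cv2.imwrite("pics/w7.png",im)
E
```

```text
pose [ 0.4318 -0.2154  0.1337] [-3.1405 -0.0006  1.4886] t 26.07 open 0.0533 F [ 0.0507  0.0205 -2.0981]
twist -3.68 travel [ 6.0427  3.4489 -0.1046]
```

View pics/w7.png

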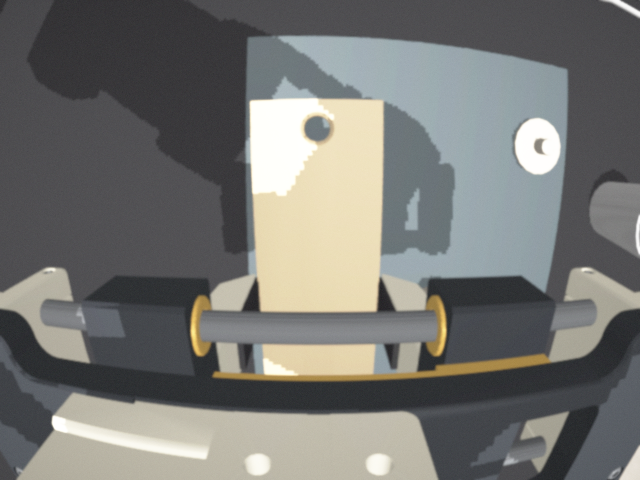

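The shelf is held level with its far hole at (318,128). I'll measure that hole in the tool frame.

```bash
cat > hole_tool.py <<'E'
import sys; from h import *
im=cv2.imread(sys.argv[1]); u,v=map(float,sys.argv[2:4])
c=cam("wrist",dict(tool_pos=[0,0,0],tool_rot=[0,0,0]))
# predicted outlines for tool-x 0.075, top face at tool z=-.0056
best=[]
g=cv2.cvtColor(im,cv2.COLOR_BGR2GRAY).astype(np.float32); g=cv2.GaussianBlur(g,(0,0),.7)
def ring(cx,cy,r,z): return proj(c,np.c_[cx+r*np.cos(a),cy+r*np.sin(a),0*a+z])
def score(v,z):
    f=lambda r:cv2.remap(g,*[q.astype(np.float32).reshape(1,-1) for q in ring(v[0],v[1],r,z).T],cv2.INTER_LINEAR)
    return -np.clip((f(.0068)-f(.0042)),-200,200).mean()
for z in(-.0056,-.004):
    o_,d=ray(c,(u,v)); p=o_+d*(z-o_[2])/d[2]
    r=minimize(score,p[:2]*1000,args=(z,),method="Nelder-Mead") if 0 else minimize(lambda w:score(w/1000,z),p[:2]*1000,method="Nelder-Mead")
    print("z",z,"hole mm",r.x,"score",r.fun,"seed",p[:2]*1000)
E
python3 hole_tool.py pics/w7.png 318 128
```

```text
z -0.0056 hole mm [74.9595 -0.5941] score -104.45343780517578 seed [75.0418 -0.294 ]
z -0.004 hole mm [75.0488 -0.5684] score -102.73666381835938 seed [75.0957 -0.2929]
```

Emit:
carry_out(
  series=[
    {"jaw": 50,"travel": [0,0,0],"twist": -0.92},
    {"jaw": 50,"travel": [0,0,0],"twist": -0.92},
    {"jaw": 50,"travel": [0,0,0],"twist": -0.92},
    {"jaw": 50,"travel": [0,0,0],"twist": -0.92},
    {"jaw": 50,"travel": [0.2,0.1,0],"twist": 0},
    {"jaw": 50,"travel": [0.5,0.3,0],"twist": 0},
    {"jaw": 50,"travel": [0.6,0.35,0],"twist": 0},
    {"jaw": 50,"travel": [0.6,0.35,0],"twist": 0},
  ],
)

```text
time: 27.12
tool_pos: [0.461, -0.0853, 0.1338]
tool_rot: [-3.141, -0.001, 1.871]
contact_force: [0.5, -0.0, -2.4]
opening: 0.0531
```

Emit:
carry_out(
  series=[
    {"jaw": 50,"travel": [0.6,0.35,0],"twist": 0},
    {"jaw": 50,"travel": [0.6,0.35,0],"twist": 0},
    {"jaw": 50,"travel": [0.6,0.35,0],"twist": 0},
    {"jaw": 50,"travel": [0.6,0.35,0],"twist": 0},
    {"jaw": 50,"travel": [0.6,0.35,0],"twist": 0},
    {"jaw": 50,"travel": [0.6,0.3,0],"twist": 0},
    {"jaw": 50,"travel": [0.4,0.2,0],"twist": 0},
    {"jaw": 50,"travel": [0.15,0.1,0],"twist": 0},
  ],
)

```text
time: 28.12
tool_pos: [0.5206, 0.1943, 0.1335]
tool_rot: [-3.14, -0.0, 1.875]
contact_force: [0.1, -1.0, -2.9]
opening: 0.053
```

Emit:
carry_out(
  series=[
    {"jaw": 50,"travel": [0,0,0],"twist": 0},
    {"jaw": 50,"travel": [0,0,0],"twist": 0},
  ],
)

```text
time: 28.38
tool_pos: [0.5212, 0.1916, 0.1341]
tool_rot: [-3.141, 0.0, 1.873]
contact_force: [0.6, -0.0, -2.2]
opening: 0.0531
```

```bash
python3 plan.py .521 .1924 .085 1.874; python3 - <<'E'
from h import *
im=robot.read_camera("wrist"); cv2.imwrite("pics/w8.png",im)
E
python3 hole_tool.py pics/w8.png 318 128
```

```text
pose [0.5212 0.1916 0.1341] [-3.1409  0.0003  1.8727] t 28.38 open 0.0531 F [ 0.6161 -0.0266 -2.2179]
twist -0.01 travel [0.0144 0.0002 0.8185]
z -0.0056 hole mm [75.9269 -0.5013] score -56.01837158203125 seed [75.1781 -0.4475]
z -0.004 hole mm [76.0547 -0.4774] score -55.270328521728516 seed [75.2315 -0.4465]
```

Emit:
carry_out(
  series=[
    {"jaw": 50,"travel": [0.01,0,0.2],"twist": 0},
    {"jaw": 50,"travel": [0,0,0.3],"twist": 0},
    {"jaw": 50,"travel": [0,0,0.2],"twist": 0},
    {"jaw": 50,"travel": [0,0,0.1],"twist": 0},
    {"jaw": 50,"travel": [0,0,0],"twist": 0},
    {"jaw": 50,"travel": [0,0,0],"twist": 0},
  ],
)

```text
time: 29.18
tool_pos: [0.5217, 0.1931, 0.0868]
tool_rot: [3.141, 0.0, 1.874]
contact_force: [-0.2, -0.2, -2.0]
opening: 0.0532
```

```bash
python3 plan.py .521 .1924 .0835 1.874; python3 - <<'E'
from h import *
o=robot.observe();im=robot.read_camera("wrist"); cv2.imwrite("pics/w9.png",im)
c=cam("wrist",o); R=Ro.from_euler("z",3.445).as_matrix()
big=cv2.resize(im[90:170,260:380],None,fx=6,fy=6,interpolation=cv2.INTER_CUBIC)
for z in (58,78):
    q=proj(c,(R@(np.array([0,-75,z])/1000)+[.521,.1924,0])[None])[0]; print(z,q)
    cv2.circle(big,tuple(int(v) for v in (q-[260,90]+.5)*6),3,(0,0,255),-1)
cv2.imwrite("pics/w9c.png",big)
E
```

```text
pose [0.5217 0.1931 0.0868] [3.1406 0.0002 1.8739] t 29.18 open 0.0532 F [-0.2281 -0.1934 -1.961 ]
twist -0.0 travel [-0.0076 -0.0142  0.0543]
58 [317.0524 131.5201]
78 [317.0081 130.466 ]
```

View pics/w9c.png

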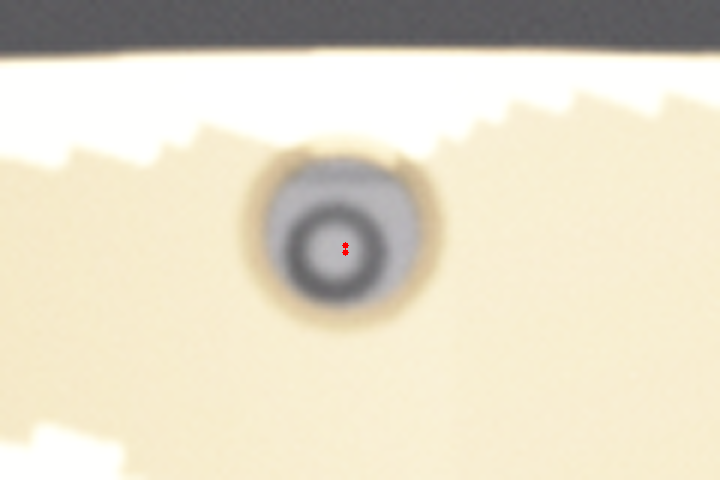

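The pin shows inside the hole, about 1 mm low and 0.5 mm left of its centre. I'll correct by that and descend.

Emit:
carry_out(
  series=[
    {"jaw": 50,"travel": [-0.014,-0.01,0],"twist": 0},
    {"jaw": 50,"travel": [0,0,0.04],"twist": 0},
    {"jaw": 50,"travel": [0,0,0],"twist": 0},
    {"jaw": 50,"travel": [0,0,0],"twist": 0},
  ],
)

```text
time: 29.72
tool_pos: [0.521, 0.192, 0.0839]
tool_rot: [-3.142, 0.0, 1.874]
contact_force: [-0.4, -0.7, -1.7]
opening: 0.0531
```

```bash
python3 plan.py .521 .1924 .062 1.874; python3 - <<'E'
from h import *
im=robot.read_camera("wrist"); cv2.imwrite("pics/w10c.png",cv2.resize(im[90:170,260:380],None,fx=6,fy=6,interpolation=cv2.INTER_CUBIC))
E
```

```text
pose [0.521  0.192  0.0839] [-3.1416  0.0001  1.8739] t 29.73 open 0.0531 F [-0.3615 -0.6628 -1.7085]
twist -0.0 travel [0.0058 0.002  0.3645]
```

View pics/w10c.png

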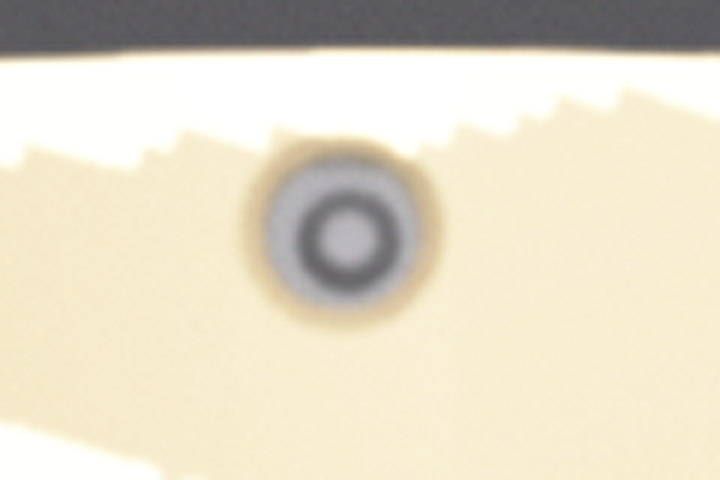

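The pin is now nearly concentric with the hole. Lowering.

Emit:
carry_out(
  series=[
    {"jaw": 50,"travel": [0,0,0.06],"twist": 0},
    {"jaw": 50,"travel": [0,0,0.08],"twist": 0},
    {"jaw": 50,"travel": [0,0,0.08],"twist": 0},
    {"jaw": 50,"travel": [0,0,0.07],"twist": 0},
    {"jaw": 50,"travel": [0,0,0.04],"twist": 0},
    {"jaw": 50,"travel": [0,0,0.02],"twist": 0},
    {"jaw": 50,"travel": [0,0,0],"twist": 0},
  ],
)

```text
time: 30.65
tool_pos: [0.521, 0.192, 0.0629]
tool_rot: [3.142, 0.0, 1.874]
contact_force: [-0.1, -0.2, -1.8]
opening: 0.0535
```

Emit:
carry_out(
  series=[
    {"jaw": 50,"travel": [0,0,0.02],"twist": 0},
    {"jaw": 50,"travel": [0,0,0],"twist": 0},
    {"jaw": 50,"travel": [0,0,0],"twist": 0},
  ],
)

```text
time: 31.02
tool_pos: [0.521, 0.192, 0.0617]
tool_rot: [3.142, 0.0, 1.874]
contact_force: [-0.8, 0.8, -2.3]
opening: 0.053
```

Emit:
carry_out(
  series=[
    {"jaw": 50,"travel": [0,0,0.02],"twist": 0},
    {"jaw": 50,"travel": [0,0,0],"twist": 0},
  ],
)

```text
time: 31.28
tool_pos: [0.5211, 0.192, 0.0605]
tool_rot: [3.141, 0.0, 1.874]
contact_force: [0.2, 0.0, -1.6]
opening: 0.0533
```

Emit:
carry_out(
  series=[
    {"jaw": 50,"travel": [0,0,0.01],"twist": 0},
    {"jaw": 50,"travel": [0,0,0],"twist": 0},
  ],
)

```text
time: 31.52
tool_pos: [0.5211, 0.192, 0.0604]
tool_rot: [3.141, 0.0, 1.874]
contact_force: [-2.6, -0.9, 5.1]
opening: 0.0531
```

Emit:
carry_out(
  series=[
    {"jaw": 68,"travel": [0,0,0],"twist": 0},
    {"jaw": 68,"travel": [0,0,0],"twist": 0},
    {"jaw": 68,"travel": [0,0,0],"twist": 0},
    {"jaw": 68,"travel": [0,0,-0.2],"twist": 0},
    {"jaw": 68,"travel": [0,0,-0.5],"twist": 0},
    {"jaw": 60,"travel": [0,0,-0.6],"twist": 0},
    {"jaw": 60,"travel": [-0.4,0,-0.6],"twist": 0},
    {"jaw": 60,"travel": [-0.8,0,-0.3],"twist": 0},
  ],
  squeeze=20,
)

```text
time: 32.52
tool_pos: [0.5433, 0.124, 0.1951]
tool_rot: [3.137, 0.001, 1.877]
contact_force: [0.9, -0.3, -0.4]
opening: 0.0554
```

Emit:
carry_out(
  series=[
    {"jaw": 60,"travel": [-0.8,0,0],"twist": 0},
    {"jaw": 60,"travel": [-0.4,0,0],"twist": 0},
    {"jaw": 60,"travel": [0,0,0],"twist": 0},
    {"jaw": 60,"travel": [0,0,0],"twist": 0},
  ],
)

```text
time: 33.02
tool_pos: [0.5638, 0.0553, 0.1923]
tool_rot: [3.141, -0.0, 1.874]
contact_force: [0.0, 0.5, 0.0]
opening: 0.0553
```

```bash
python3 plan.py .5225 -.287 .19 1.874; python3 - <<'E'
from h import *
o=robot.observe();im=robot.read_camera("wrist"); c=cam("wrist",o)
q=proj(c,np.array([[.521,.1924,.06]]))[0];print(q)
x0=int(q[0]-110);y0=max(0,int(q[1]-100))
cv2.imwrite("pics/w11c.png",cv2.resize(im[y0:y0+200,x0:x0+220],None,fx=3,fy=3,interpolation=cv2.INTER_CUBIC))
for r in robot.regions_of("wrist","shelf")[:2]: print(r["score"],r["xy"],fit("shelf",[(c,r["pixels"])],[.521,.1924,.303],.058))
E
```

```text
pose [0.5638 0.0553 0.1923] [ 3.1413 -0.0003  1.8741] t 33.02 open 0.0553 F [0.0086 0.4879 0.03  ]
twist 0.0 travel [-5.2391 -2.3596  0.0376]
[318.6167  48.3367]
0.75 [319.9, 78.6] (array([0.5207, 0.1921, 0.3121]), np.float64(0.9630690548312042))
0.36 [419.3, 279.2] (array([0.521 , 0.1924, 0.303 ]), np.float64(-0.0))
```

View pics/w11c.png

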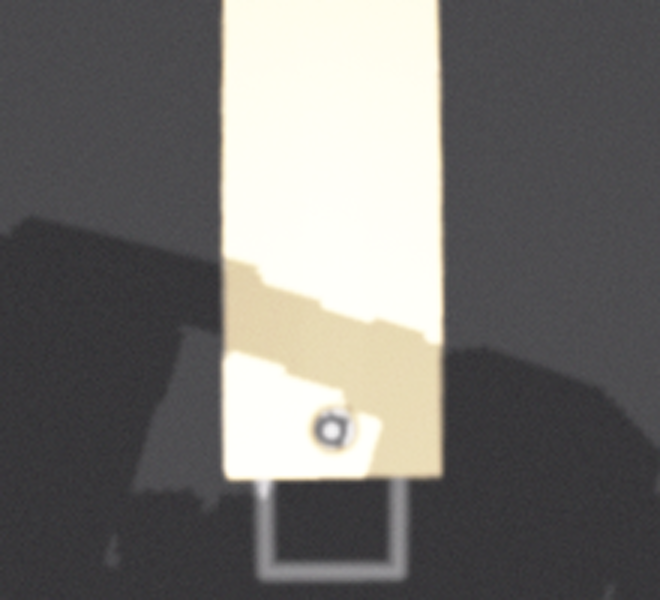

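The shelf is on, with the handle pin at crop (333,430) up through its hole. Next is the crucible.

Emit:
carry_out(
  series=[
    {"jaw": 60,"travel": [-0.4,-0.16,0],"twist": 0},
    {"jaw": 60,"travel": [-0.8,-0.36,0],"twist": 0},
    {"jaw": 60,"travel": [-0.8,-0.36,0],"twist": 0},
    {"jaw": 60,"travel": [-0.8,-0.36,0],"twist": 0},
    {"jaw": 60,"travel": [-0.8,-0.36,0.3],"twist": 0},
    {"jaw": 60,"travel": [-0.8,-0.36,0.3],"twist": 0},
    {"jaw": 60,"travel": [-0.6,-0.3,0.2],"twist": 0},
    {"jaw": 60,"travel": [-0.24,-0.1,0],"twist": 0},
  ],
)

```text
time: 34.12
tool_pos: [0.522, -0.2885, 0.1429]
tool_rot: [-3.14, -0.002, 1.873]
contact_force: [0.8, -0.2, 0.3]
opening: 0.0551
```

Emit:
carry_out(
  series=[
    {"jaw": 60,"travel": [0,0,0],"twist": 0},
    {"jaw": 60,"travel": [0,0,0],"twist": 0},
  ],
)

```text
time: 34.38
tool_pos: [0.5234, -0.2862, 0.1446]
tool_rot: [3.141, 0.0, 1.876]
contact_force: [0.3, 0.6, -1.1]
opening: 0.055
```

```bash
python3 wfit.py crucible .5225 -.287 0 .003;  python3 plan.py .5225 -.287 .026 1.874
```

```text
exp [316.9666 230.6256] (0.77, [315.1, 241.7], np.int64(2710))
(array([ 0.5219, -0.2871,  0.    ]), np.float64(0.968161726760753))
pose [ 0.5233 -0.2862  0.1446] [3.141  0.0005 1.876 ] t 34.48 open 0.0551 F [-0.7208 -0.4801  0.335 ]
twist 0.02 travel [-0.0082 -0.0171  1.9759]
```

Emit:
carry_out(
  series=[
    {"jaw": 60,"travel": [-0.01,-0.02,0.4],"twist": 0},
    {"jaw": 60,"travel": [0,0,0.5],"twist": 0},
    {"jaw": 60,"travel": [0,0,0.5],"twist": 0},
    {"jaw": 60,"travel": [0,0,0.4],"twist": 0},
    {"jaw": 60,"travel": [0,0,0.2],"twist": 0},
    {"jaw": 60,"travel": [0,0,0],"twist": 0},
    {"jaw": 30,"travel": [0,0,0],"twist": 0},
    {"jaw": 30,"travel": [0,0,0],"twist": 0},
  ],
)

```text
time: 35.48
tool_pos: [0.5223, -0.289, 0.025]
tool_rot: [3.14, 0.002, 1.874]
contact_force: [0.0, -0.3, 0.6]
opening: 0.0393
```

Emit:
carry_out(
  series=[
    {"jaw": 30,"travel": [0,0,0],"twist": 0},
    {"jaw": 30,"travel": [0,0,0],"twist": 0},
    {"jaw": 30,"travel": [0,0,-0.1],"twist": 0},
    {"jaw": 30,"travel": [0,0,-0.4],"twist": 0},
    {"jaw": 30,"travel": [0,0,-0.7],"twist": 0},
    {"jaw": 30,"travel": [0,0,-0.7],"twist": 0},
    {"jaw": 30,"travel": [0,0,-0.6],"twist": 0},
    {"jaw": 30,"travel": [0,0,-0.2],"twist": 0},
  ],
)

```text
time: 36.48
tool_pos: [0.5223, -0.2892, 0.1882]
tool_rot: [3.14, 0.003, 1.874]
contact_force: [-0.4, 0.6, -2.2]
opening: 0.0392
```

Emit:
carry_out(
  series=[
    {"jaw": 30,"travel": [0,0,0],"twist": 0},
    {"jaw": 30,"travel": [0,0,0],"twist": 0},
  ],
)

```text
time: 36.72
tool_pos: [0.5209, -0.2881, 0.184]
tool_rot: [-3.14, -0.003, 1.874]
contact_force: [-0.3, 0.3, -1.8]
opening: 0.0386
```

```bash
python3 plan.py .521 .1924 .18 1.874
```

```text
pose [ 0.5209 -0.2881  0.184 ] [-3.1395 -0.0027  1.8739] t 36.73 open 0.0386 F [-0.3401  0.2667 -1.7523]
twist -0.0 travel [7.6433 2.3921 0.0661]
```

Emit:
carry_out(
  series=[
    {"jaw": 30,"travel": [0.3,0.09,0],"twist": 0},
    {"jaw": 30,"travel": [0.6,0.19,0],"twist": 0},
    {"jaw": 30,"travel": [0.75,0.24,0],"twist": 0},
    {"jaw": 30,"travel": [0.8,0.25,0],"twist": 0},
    {"jaw": 30,"travel": [0.8,0.25,0],"twist": 0},
    {"jaw": 30,"travel": [0.8,0.25,0],"twist": 0},
    {"jaw": 30,"travel": [0.8,0.25,0],"twist": 0},
    {"jaw": 30,"travel": [0.8,0.25,0],"twist": 0},
  ],
)

```text
time: 37.72
tool_pos: [0.5206, 0.0692, 0.1852]
tool_rot: [-3.14, -0.001, 1.874]
contact_force: [0.3, -0.1, -1.2]
opening: 0.0389
```

Emit:
carry_out(
  series=[
    {"jaw": 30,"travel": [0.75,0.23,0],"twist": 0},
    {"jaw": 30,"travel": [0.6,0.19,0],"twist": 0},
    {"jaw": 30,"travel": [0.4,0.13,0],"twist": 0},
    {"jaw": 30,"travel": [0.2,0.07,0],"twist": 0},
    {"jaw": 30,"travel": [0,0,0.2],"twist": 0},
    {"jaw": 30,"travel": [0,0,0.3],"twist": 0},
    {"jaw": 30,"travel": [0,0,0.2],"twist": 0},
    {"jaw": 30,"travel": [0,0,0],"twist": 0},
  ],
)

```text
time: 38.72
tool_pos: [0.5218, 0.1885, 0.1426]
tool_rot: [-3.139, -0.0, 1.873]
contact_force: [0.6, -0.4, -0.8]
opening: 0.0388
```

Emit:
carry_out(
  series=[
    {"jaw": 30,"travel": [0,0,0],"twist": 0},
  ],
)

```text
time: 38.85
tool_pos: [0.5228, 0.189, 0.1442]
tool_rot: [3.141, 0.0, 1.873]
contact_force: [0.2, 0.4, -0.1]
opening: 0.0385
```

```bash
python3 plan.py .521 .1924 .0885 1.874
```

```text
pose [0.5228 0.189  0.1442] [3.141  0.0002 1.8734] t 38.85 open 0.0385 F [ 0.1602  0.3596 -0.0597]
twist -0.01 travel [ 0.0628 -0.0121  0.9288]
```

Emit:
carry_out(
  series=[
    {"jaw": 30,"travel": [0.04,-0.01,0.2],"twist": 0},
    {"jaw": 30,"travel": [0,0,0.25],"twist": 0},
    {"jaw": 30,"travel": [0,0,0.2],"twist": 0},
    {"jaw": 30,"travel": [0,0,0.13],"twist": 0},
    {"jaw": 30,"travel": [0,0,0.08],"twist": 0},
    {"jaw": 30,"travel": [0,0,0.03],"twist": 0},
    {"jaw": 30,"travel": [0,0,0],"twist": 0},
    {"jaw": 30,"travel": [0,0,0],"twist": 0},
  ],
)

```text
time: 39.85
tool_pos: [0.5214, 0.1915, 0.0909]
tool_rot: [3.141, 0.0, 1.874]
contact_force: [-0.4, 0.4, -1.4]
opening: 0.039
```

Emit:
carry_out(
  series=[
    {"jaw": 30,"travel": [0,0,0.02],"twist": 0},
    {"jaw": 30,"travel": [0,0,0],"twist": 0},
  ],
)

```text
time: 40.1
tool_pos: [0.5212, 0.1914, 0.0893]
tool_rot: [3.142, 0.0, 1.874]
contact_force: [0.4, 0.4, -0.9]
opening: 0.0386
```

Emit:
carry_out(
  series=[
    {"jaw": 30,"travel": [0,0,0.01],"twist": 0},
    {"jaw": 30,"travel": [0,0,0],"twist": 0},
  ],
)

```text
time: 40.35
tool_pos: [0.5211, 0.1915, 0.0886]
tool_rot: [-3.141, 0.0, 1.874]
contact_force: [-0.0, -0.3, -0.9]
opening: 0.0388
```

Emit:
carry_out(
  series=[
    {"jaw": 30,"travel": [0,0,0.01],"twist": 0},
    {"jaw": 30,"travel": [0,0,0.01],"twist": 0},
    {"jaw": 30,"travel": [0,0,0],"twist": 0},
  ],
)

```text
time: 40.72
tool_pos: [0.5212, 0.1915, 0.088]
tool_rot: [3.141, 0.0, 1.874]
contact_force: [-2.0, -0.3, 4.6]
opening: 0.039
```

Emit:
carry_out(
  series=[
    {"jaw": 58,"travel": [0,0,0],"twist": 0},
    {"jaw": 58,"travel": [0,0,0],"twist": 0},
    {"jaw": 58,"travel": [0,0,0],"twist": 0},
    {"jaw": 58,"travel": [0,0,-0.3],"twist": 0},
    {"jaw": 58,"travel": [0,0,-0.7],"twist": 0},
    {"jaw": 58,"travel": [0,0,-0.8],"twist": 0},
    {"jaw": 45,"travel": [-0.3,0,-0.6],"twist": 0},
    {"jaw": 45,"travel": [-0.7,0,-0.2],"twist": 0},
  ],
)

```text
time: 41.72
tool_pos: [0.5399, 0.1349, 0.2463]
tool_rot: [3.137, 0.001, 1.877]
contact_force: [0.1, -0.2, -0.4]
opening: 0.0423
```

Emit:
carry_out(
  series=[
    {"jaw": 45,"travel": [-0.6,0,0],"twist": 0},
    {"jaw": 45,"travel": [-0.2,0,0],"twist": 0},
    {"jaw": 45,"travel": [0,0,0],"twist": 0},
    {"jaw": 45,"travel": [0,0,0],"twist": 0},
  ],
)

```text
time: 42.22
tool_pos: [0.553, 0.0894, 0.2432]
tool_rot: [-3.141, -0.001, 1.875]
contact_force: [0.3, 0.1, 0.3]
opening: 0.0412
```

```bash
python3 wfit.py crucible .521 .1924 0 .066; python3 plan.py .6235 -.1552 .14 1.874; cp pics/w_crucible_4*.png pics/w12.png; python3 -c "
from h import *
robot.read_camera('top');robot.read_camera('scene');ct,cs=cam('top'),cam('scene')
for nm,c in(('top',ct),('scene',cs)):
    e=proj(c,np.array([[.521,.1924,.09]]))[0]; r=region(nm,'crucible',e)
    print(nm,e,None if r is None else (r['xy'],fit('crucible',[(c,r['pixels'])],[.521,.1924,0],.066,False)))
"
```

```text
exp [318.8067  96.9669] (0.71, [318.0, 93.3], np.int64(1986))
(array([0.5197, 0.1925, 0.    ]), np.float64(0.913968281380422))
pose [0.5531 0.0895 0.2434] [-3.1414 -0.0003  1.8754] t 42.33 open 0.0415 F [-0.9847  0.4194  0.2724]
twist 0.01 travel [-4.243  -0.0977  1.7233]
top [182.8868 273.1304] ([177.0, 280.5], (array([0.51  , 0.1901, 0.    ]), np.float64(0.10280765470037714)))
scene [422.4678 182.3136] ([423.3, 179.8], (array([0.5229, 0.1934, 0.    ]), np.float64(0.9331655920742256)))
```

View pics/w12.png

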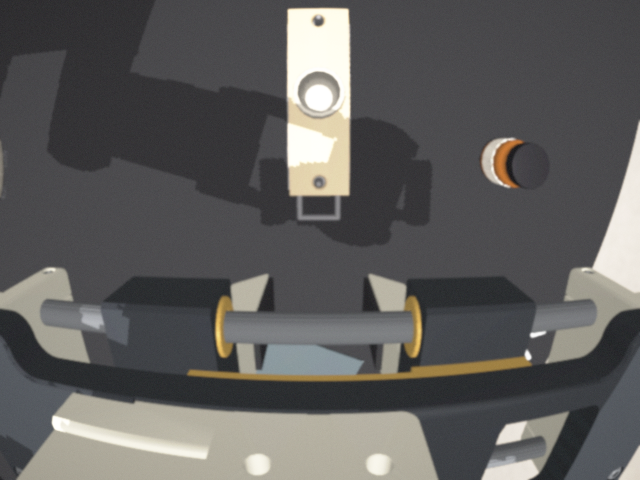

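The crucible stands mid-shelf at (319,94) with both pins through the shelf. Now the lid.

Emit:
carry_out(
  series=[
    {"jaw": 40,"travel": [-0.3,0,0],"twist": 0},
    {"jaw": 40,"travel": [-0.7,0,0.2],"twist": 0},
    {"jaw": 40,"travel": [-0.8,0,0.3],"twist": 0},
    {"jaw": 40,"travel": [-0.8,-0.1,0.4],"twist": 0},
    {"jaw": 40,"travel": [-0.8,0,0.4],"twist": 0},
    {"jaw": 40,"travel": [-0.6,0,0.3],"twist": 0},
    {"jaw": 40,"travel": [-0.24,0,0.1],"twist": 0},
    {"jaw": 40,"travel": [0,0,0],"twist": 0},
  ],
)

```text
time: 43.52
tool_pos: [0.6234, -0.1571, 0.1412]
tool_rot: [-3.141, -0.0, 1.872]
contact_force: [-0.0, -0.1, -0.1]
opening: 0.037
```

Emit:
carry_out(
  series=[
    {"jaw": 40,"travel": [0,0,0],"twist": 0},
    {"jaw": 40,"travel": [0,0,0],"twist": 0},
  ],
)

```text
time: 43.78
tool_pos: [0.6239, -0.155, 0.1426]
tool_rot: [3.14, 0.001, 1.876]
contact_force: [-0.4, 0.4, -0.2]
opening: 0.0369
```

```bash
python3 wfit.py lid .6235 -.1552 0 .003;  python3 plan.py .6235 -.1552 .014 1.874; python3 - <<'E'
from h import *
import glob
im=cv2.imread(sorted(glob.glob("pics/w_lid*"))[-1]); o=robot.observe(); c=cam("wrist",o)
g=cv2.cvtColor(im,cv2.COLOR_BGR2GRAY)
big=cv2.resize(im[170:330,220:420],None,fx=4,fy=4,interpolation=cv2.INTER_CUBIC)
for r,z,col in((7,24,(0,0,255)),(24,8,(0,255,0)),(24,4,(255,0,0))):
    P=cyl((r,z))/1000+[.6235,-.1552,.003]
    cv2.polylines(big,[((proj(c,P)-[220,170]+.5)*4).astype(np.int32)],True,col,1)
cv2.imwrite("pics/w13.png",big)
E
```

```text
exp [317.7094 230.5945] (0.98, [318.7, 226.6], np.int64(2749))
(array([ 0.6232, -0.1555,  0.    ]), np.float64(0.9762528257123033))
pose [ 0.6238 -0.1552  0.1423] [3.1407 0.0007 1.8753] t 43.88 open 0.0366 F [-0.3855  0.223  -0.1742]
twist 0.01 travel [ 0.0024 -0.0052  2.1387]
```

View pics/w13.png

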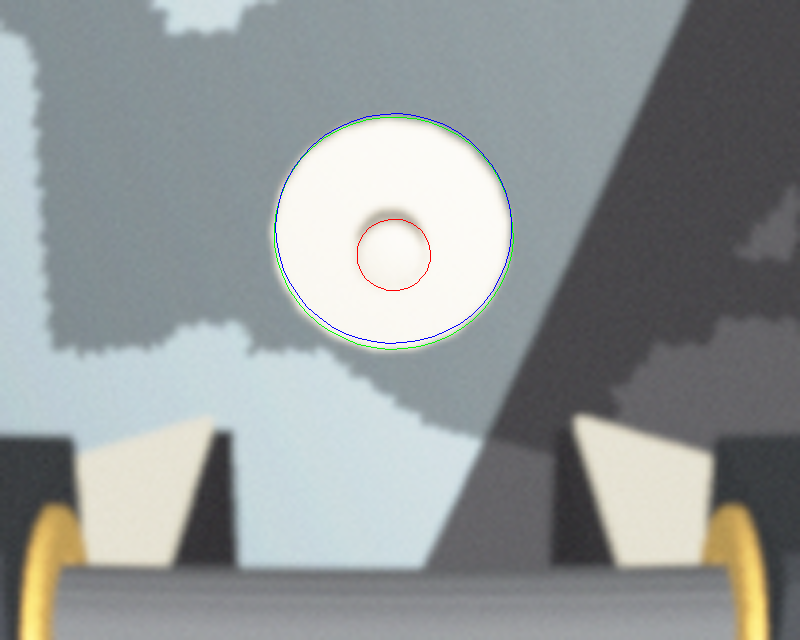

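The outlines fit the lid to under 1 mm.

Emit:
carry_out(
  series=[
    {"jaw": 40,"travel": [0,0,0.4],"twist": 0},
    {"jaw": 40,"travel": [0,0,0.5],"twist": 0},
    {"jaw": 40,"travel": [0,0,0.5],"twist": 0},
    {"jaw": 40,"travel": [0,0,0.4],"twist": 0},
    {"jaw": 40,"travel": [0,0,0.2],"twist": 0},
    {"jaw": 40,"travel": [0,0,0.08],"twist": 0},
    {"jaw": 40,"travel": [0,0,0],"twist": 0},
    {"jaw": 40,"travel": [0,0,0],"twist": 0},
  ],
)

```text
time: 44.88
tool_pos: [0.6242, -0.1564, 0.0178]
tool_rot: [3.14, 0.001, 1.874]
contact_force: [0.7, 0.1, -0.5]
opening: 0.0366
```

```bash
python3 plan.py .6233 -.1555 .0140 1.874
```

```text
pose [ 0.6242 -0.1564  0.0178] [3.1402 0.0012 1.874 ] t 44.88 open 0.0366 F [ 0.6575  0.1386 -0.4609]
twist 0.0 travel [ 0.0192 -0.0103  0.0626]
```

Emit:
carry_out(
  series=[
    {"jaw": 40,"travel": [0.015,-0.01,0.05],"twist": 0},
    {"jaw": 40,"travel": [0,0,0],"twist": 0},
    {"jaw": 5,"travel": [0,0,0],"twist": 0},
    {"jaw": 5,"travel": [0,0,0],"twist": 0},
    {"jaw": 5,"travel": [0,0,0],"twist": 0},
    {"jaw": 5,"travel": [0,0,0],"twist": 0},
    {"jaw": 5,"travel": [0,0,0],"twist": 0},
  ],
)

```text
time: 45.75
tool_pos: [0.6228, -0.1556, 0.0138]
tool_rot: [3.142, 0.0, 1.874]
contact_force: [0.1, -0.3, 0.2]
opening: 0.0135
```

Emit:
carry_out(
  series=[
    {"jaw": 5,"travel": [0,0,-0.1],"twist": 0},
    {"jaw": 5,"travel": [0,0,-0.3],"twist": 0},
    {"jaw": 5,"travel": [0,0,-0.7],"twist": 0},
    {"jaw": 5,"travel": [0,0,-0.8],"twist": 0},
    {"jaw": 5,"travel": [0,0,-0.7],"twist": 0},
    {"jaw": 5,"travel": [0,0,-0.2],"twist": 0},
    {"jaw": 5,"travel": [0,0,0],"twist": 0},
    {"jaw": 5,"travel": [0,0,0],"twist": 0},
  ],
)

```text
time: 46.75
tool_pos: [0.6219, -0.1552, 0.1798]
tool_rot: [-3.139, -0.002, 1.874]
contact_force: [-1.0, 0.5, -0.8]
opening: 0.0134
```

```bash
python3 plan.py .521 .1928 .18 1.874
```

```text
pose [ 0.6219 -0.1552  0.1798] [-3.1389 -0.002   1.8738] t 46.75 open 0.0134 F [-0.9585  0.4903 -0.7669]
twist -0.0 travel [ 6.0379  0.127  -0.0028]
```

Emit:
carry_out(
  series=[
    {"jaw": 5,"travel": [0.3,0,0],"twist": 0},
    {"jaw": 5,"travel": [0.6,0,0],"twist": 0},
    {"jaw": 5,"travel": [0.8,0.02,0],"twist": 0},
    {"jaw": 5,"travel": [0.8,0.03,0],"twist": 0},
    {"jaw": 5,"travel": [0.8,0.03,0],"twist": 0},
    {"jaw": 5,"travel": [0.8,0.03,0],"twist": 0},
    {"jaw": 5,"travel": [0.8,0.02,0],"twist": 0},
    {"jaw": 5,"travel": [0.6,0,0],"twist": 0},
  ],
)

```text
time: 47.75
tool_pos: [0.5296, 0.1644, 0.1808]
tool_rot: [-3.14, -0.001, 1.876]
contact_force: [-0.1, -0.2, -1.2]
opening: 0.0131
```

Emit:
carry_out(
  series=[
    {"jaw": 5,"travel": [0.4,0,0],"twist": 0},
    {"jaw": 5,"travel": [0.14,0,0],"twist": 0},
    {"jaw": 5,"travel": [0,0,0.2],"twist": 0},
    {"jaw": 5,"travel": [0,0,0.3],"twist": 0},
    {"jaw": 5,"travel": [0,0,0.2],"twist": 0},
    {"jaw": 5,"travel": [0,0,0],"twist": 0},
    {"jaw": 5,"travel": [0,0,0],"twist": 0},
  ],
)

```text
time: 48.62
tool_pos: [0.5225, 0.1924, 0.14]
tool_rot: [3.141, 0.0, 1.873]
contact_force: [0.4, 0.5, -0.8]
opening: 0.0132
```

```bash
python3 plan.py .521 .1928 .1245 1.874; python3 - <<'E'
from h import *
o=robot.observe(); im=robot.read_camera("wrist"); c=cam("wrist",o)
big=cv2.resize(im[170:330,220:420],None,fx=4,fy=4,interpolation=cv2.INTER_CUBIC)
for r,z,col in((20,48,(0,0,255)),(16.5,48,(0,255,0))):
    P=cyl((r,z))/1000+[.521,.1928,.066]
    cv2.polylines(big,[((proj(c,P)-[220,170]+.5)*4).astype(np.int32)],True,col,1)
cv2.imwrite("pics/w14.png",big)
s=robot.read_camera("scene"); q=proj(cam("scene"),np.array([[.521,.1928,.11]]))[0].astype(int)
cv2.imwrite("pics/s14.png",cv2.resize(s[q[1]-60:q[1]+60,q[0]-80:q[0]+80],None,fx=5,fy=5,interpolation=cv2.INTER_CUBIC))
E
```

```text
pose [0.5225 0.1924 0.14  ] [3.141  0.0002 1.8734] t 48.62 open 0.0132 F [ 0.3572  0.5043 -0.7972]
twist -0.01 travel [ 0.0144 -0.0213  0.258 ]
```

View pics/s14.png

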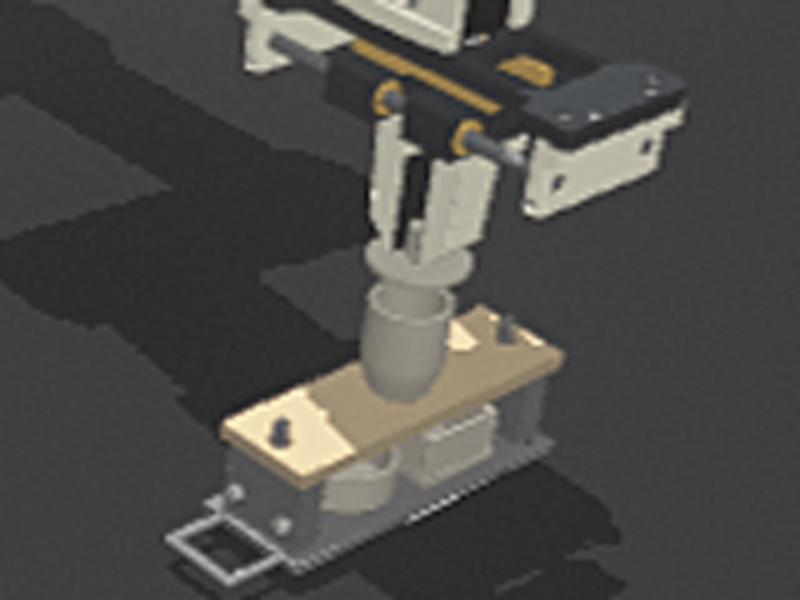

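The scene view shows the lid level above the crucible, and the shelf flat with both pins through it. Closing in.

Emit:
carry_out(
  series=[
    {"jaw": 5,"travel": [0.017,-0.024,0],"twist": 0},
    {"jaw": 5,"travel": [0,0,0.1],"twist": 0},
    {"jaw": 5,"travel": [0,0,0.1],"twist": 0},
    {"jaw": 5,"travel": [0,0,0.03],"twist": 0},
    {"jaw": 5,"travel": [0,0,0],"twist": 0},
    {"jaw": 5,"travel": [0,0,0],"twist": 0},
  ],
)

```text
time: 49.48
tool_pos: [0.5205, 0.1932, 0.126]
tool_rot: [3.141, 0.0, 1.874]
contact_force: [-0.1, -1.0, -0.1]
opening: 0.0135
```

```bash
python3 plan.py .5208 .1930 .121 1.874
```

```text
pose [0.5205 0.1932 0.126 ] [3.1414 0.0001 1.8739] t 49.48 open 0.0135 F [-0.1214 -1.0468 -0.0879]
twist -0.0 travel [-0.0055  0.0038  0.0828]
```

Emit:
carry_out(
  series=[
    {"jaw": 5,"travel": [0,0,0.02],"twist": 0},
    {"jaw": 5,"travel": [0,0,0.02],"twist": 0},
    {"jaw": 5,"travel": [0,0,0.02],"twist": 0},
    {"jaw": 5,"travel": [0,0,0.015],"twist": 0},
    {"jaw": 5,"travel": [0,0,0],"twist": 0},
    {"jaw": 5,"travel": [0,0,0],"twist": 0},
  ],
)

```text
time: 50.22
tool_pos: [0.5204, 0.1932, 0.1214]
tool_rot: [3.142, 0.0, 1.874]
contact_force: [-0.6, -0.4, -1.2]
opening: 0.0131
```

Emit:
carry_out(
  series=[
    {"jaw": 5,"travel": [0,0,0.01],"twist": 0},
    {"jaw": 5,"travel": [0,0,0],"twist": 0},
  ],
)

```text
time: 50.48
tool_pos: [0.5204, 0.1932, 0.1208]
tool_rot: [-3.142, 0.0, 1.874]
contact_force: [-0.5, -0.3, -0.1]
opening: 0.0128
```

Emit:
carry_out(
  series=[
    {"jaw": 5,"travel": [0,0,0.01],"twist": 0},
    {"jaw": 5,"travel": [0,0,0],"twist": 0},
    {"jaw": 5,"travel": [0,0,0],"twist": 0},
  ],
)

```text
time: 50.85
tool_pos: [0.5206, 0.1933, 0.1207]
tool_rot: [3.141, 0.0, 1.874]
contact_force: [-0.7, -0.4, 5.6]
opening: 0.0131
```

Contact came at the seated height, so I release, back off and inspect.

Emit:
carry_out(
  series=[
    {"jaw": 35,"travel": [0,0,0],"twist": 0},
    {"jaw": 35,"travel": [0,0,0],"twist": 0},
    {"jaw": 35,"travel": [0,0,0],"twist": 0},
    {"jaw": 35,"travel": [0,0,-0.2],"twist": 0},
    {"jaw": 35,"travel": [0,0,-0.5],"twist": 0},
    {"jaw": 35,"travel": [0,0,-0.7],"twist": 0},
    {"jaw": 35,"travel": [-0.5,0,-0.4],"twist": 0},
    {"jaw": 35,"travel": [-0.8,0,0],"twist": 0},
  ],
)

```text
time: 51.85
tool_pos: [0.5449, 0.1192, 0.2317]
tool_rot: [3.136, 0.001, 1.877]
contact_force: [0.4, -0.6, 0.3]
opening: 0.0321
```

Emit:
carry_out(
  series=[
    {"jaw": 35,"travel": [-0.8,0,0],"twist": 0},
    {"jaw": 35,"travel": [-0.8,0,0],"twist": 0},
    {"jaw": 35,"travel": [-0.4,0,0],"twist": 0},
    {"jaw": 35,"travel": [0,0,0],"twist": 0},
    {"jaw": 35,"travel": [0,0,0],"twist": 0},
    {"jaw": 35,"travel": [0,0,0],"twist": 0},
  ],
)

```text
time: 52.6
tool_pos: [0.5792, 0.0054, 0.2285]
tool_rot: [3.141, -0.0, 1.875]
contact_force: [-0.7, 0.6, -0.0]
opening: 0.032
```

```bash
python3 - <<'E'
from h import *
o=robot.observe(); w=robot.read_camera("wrist"); c=cam("wrist",o); s=robot.read_camera("scene"); cs=cam("scene")
def crop(im,c,h,f):
    q=proj(c,np.array([[.521,.1928,.08]]))[0].astype(int); x,y=max(q[0]-h,0),max(q[1]-h,0)
    return cv2.resize(im[y:y+2*h,x:x+2*h],(400,400),interpolation=cv2.INTER_CUBIC)
cv2.imwrite("pics/f.png",np.hstack([crop(s,cs,55,1),crop(w,c,80,1)]))
for nm,k in(("scene",cs),("wrist",c)):
  for n,z in(("lid",.110),("crucible",.066),("shelf",.058)):
    r=region(nm,n,proj(k,np.array([[.521,.1928,z+.01]]))[0])
    if r: print(nm,n,r["score"],fit(n,[(k,r["pixels"])],[.521,.1928,.303],z,n=="shelf"))
print(o["time"])
E
```

```text
scene lid 0.78 (array([0.5206, 0.1926, 0.    ]), np.float64(0.8452643171806168))
scene crucible 0.72 (array([0.5249, 0.1894, 0.    ]), np.float64(0.6117309531399426))
scene shelf 0.62 (array([0.5207, 0.1919, 0.3207]), np.float64(0.6871514673576297))
wrist lid 0.66 (array([0.5197, 0.1942, 0.    ]), np.float64(0.8911589895988113))
wrist crucible 0.71 (array([0.5202, 0.1927, 0.    ]), np.float64(0.5986610288935871))
52.6
```

View pics/f.png

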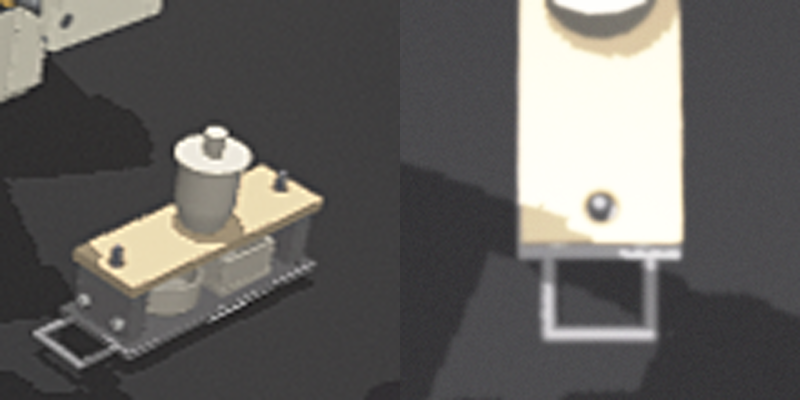

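The final view shows the lid seated and level, both pins standing through the shelf, both dishes underneath, and the arm clear.

```bash
python3 -c "
from cell import robot
print(robot.hand_in())"
```

```text
the job is handed in; nothing more can be done
None
```

The carrier is loaded and the job is handed in, at about 53 s of the 141 s allowed; the hand-in gave no verdict.

- **Dishes:** The wrist view before the shelf went on put the round dish at (-2, +28) mm and the square dish at (+1, -29) mm in the carrier's frame. Both are within the limits.
- **Shelf:** I centred a hole over its pin in close-up. First contact came exactly at the home height (TCP 60.4 mm). A fit to the wrist picture put the shelf within about 0.5 mm of the carrier's centre and about 0.01 rad of its angle. The last scene picture shows both pins through it.
- **Crucible and lid:** The white crucible stands in the middle of the shelf. The lid met resistance only at its seated height, and in the last picture it sits level.

**Checks that disagreed:** The last automatic fits of the crucible and of the shelf (scene camera) matched poorly, with overlaps of about 0.6–0.7, because the lid and crucible hide part of them. The top camera's fit of the crucible failed. For these I relied on the earlier fits, the contact heights and the pictures. The lid's position differed by about 2 mm between the two cameras.

The jar, beaker, tongs and red look-alikes were not touched.

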